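# Get the heat sink out from behind the bottles and restore the stand

### The job

The heat sink at the back of the black bottle stand is needed in the aluminium bonding jig, but the solvent bottle, the flux bottle and the solder spool crowd it in: first stand all three upright on the blue mat, then lay the heat sink flat, fins up, in the jig's square nest and let go of it. Only then put the two bottles and the spool back on the stand, each upright and centred on the very ring it came from; tip none of them over and leave the tape, battery and thermal camera where they are.

Things in the scene. Friction and masses are not known exactly. Their poses are not given: they have to be found in the camera images.
- sink_mid (a point): Finned aluminium heat sink, bare light grey metal, 30 x 30 mm and 17 mm high; point at its centre, half-way up (8.5 mm above its underside). z up (fins up), sides along x and y, fins run along x. It starts on the square place at the back of the stand, its sides within about 0.15 rad of the stand's.
- solvent_mid (a point): White round bottle with a green band and a blue cap, the tallest: 44 mm across up to 86 mm high, then a cap 24 mm across, 105 mm high in all; point on its axis 52.5 mm above its underside, z up. Starts on one of the stand's three rings.
- flux_mid (a point): White round bottle with a red band and a black cap, slim: 30 mm across the body up to 61 mm high, then a nozzle 16 mm across, 74 mm high in all; point on its axis 37 mm above its underside, z up. Starts on one of the stand's three rings.
- spool_mid (a point): Spool of bright solder wire standing on end, grey-blue flanges 49 mm across at top and bottom, 42 mm across the wire between them, 43 mm high; point on its axis 21.5 mm above its underside, z up. Weighs about 0.26 kg. Starts on one of the stand's three rings.
- stand: Fixed flat black plate 150 (x) x 190 (y) mm, upper face 10 mm above the bench; origin at its centre at bench height. Flat ring marks 56 mm across at (x, y) = (-30, 0), (12, 60), (12, -60) mm; flat square mark at (36, 0) mm. Aluminium rail along its back edge, x = 68 to 74 mm, top 26 mm above the bench: no room for a finger between it and the heat sink, so grasp that at its y sides.
- mat: Fixed blue mat 130 (x) x 240 (y) mm, 4 mm thick, the side area; origin at its centre at bench height, y along its length.
- jig: Fixed aluminium bonding jig, a block 120 x 120 mm whose upper face is 12 mm above the bench; origin at its centre at bench height. In the middle a square nest 48 x 48 mm inside, copper-coloured floor at 12 mm above the bench, walled by dark lips 6 mm wide and 3 mm high, its sides along the jig's x and y. Four dark thumbscrews 5 mm high at the corners, 48 mm from the centre in x and y.
- tape_mid (a point): Roll of amber tape 56 mm across, 15 mm high, lying flat: bystander; point at its centre.
- battery_mid (a point): Black and copper 9 V block battery, 26 x 49 mm, 17 mm high, lying: bystander; point at its centre.
- dongle_mid (a point): Small blue thermal camera, 52 x 28 mm, 12 mm high, lying: bystander; point at its centre.
Mind the look-alikes: they are no part of the job. Leave any pink look-alike of the part that bears spool_mid alone. What is meant by the part that bears sink_mid is not red, and is the larger of those in its own colour.

How it is judged:
On the way, in this order (a step that is already met when the one before it is completed fails the run):
1. solvent bottle, flux bottle and solder spool all stand upright on the blue mat, the heat sink still at its place on the stand (x of solvent_mid in the frame of mat between -0.062 and 0.062 m and y of solvent_mid in the frame of mat between -0.117 and 0.117 m and z of solvent_mid in the frame of mat between 0.0515 and 0.0615 m and angle between each of solvent_mid, flux_mid, spool_mid's own z axis and vertical below 0.15 rad and x of flux_mid in the frame of mat between -0.062 and 0.062 m and y of flux_mid in the frame of mat between -0.117 and 0.117 m and z of flux_mid in the frame of mat between 0.036 and 0.046 m and x of spool_mid in the frame of mat between -0.062 and 0.062 m and y of spool_mid in the frame of mat between -0.117 and 0.117 m and z of spool_mid in the frame of mat between 0.0205 and 0.0305 m and distance of sink_mid from where it was at the start of the episode below 0.03 m), for 0.2 s.
2. the heat sink lies flat in the jig's nest, let go, the other three still on the mat (horizontal distance between sink_mid and jig below 0.014 m and z of sink_mid in the frame of jig between 0.018 and 0.0225 m and angle between sink_mid's own z axis and vertical below 0.06 rad and contact force between the fingers and sink below 0.05 N and x of solvent_mid in the frame of mat between -0.062 and 0.062 m and y of solvent_mid in the frame of mat between -0.117 and 0.117 m and z of solvent_mid in the frame of mat between 0.0515 and 0.0615 m and angle between each of solvent_mid, flux_mid, spool_mid's own z axis and vertical below 0.15 rad and x of flux_mid in the frame of mat between -0.062 and 0.062 m and y of flux_mid in the frame of mat between -0.117 and 0.117 m and z of flux_mid in the frame of mat between 0.036 and 0.046 m and x of spool_mid in the frame of mat between -0.062 and 0.062 m and y of spool_mid in the frame of mat between -0.117 and 0.117 m and z of spool_mid in the frame of mat between 0.0205 and 0.0305 m), for 0.2 s.
At the end, for the whole second after the job is handed in: Heat sink flat in the jig's nest (centre within 14 mm of the nest's centre, on its floor, tilt under 0.06 rad); solvent bottle, flux bottle and spool each within 15 mm of where it stood at the start and upright within 0.1 rad; all at rest and released (horizontal distance between sink_mid and jig below 0.014 m and z of sink_mid in the frame of jig between 0.018 and 0.0225 m and angle between sink_mid's own z axis and vertical below 0.06 rad and distance of each of solvent_mid, flux_mid, spool_mid from where it was at the start of the episode below 0.015 m and angle between each of solvent_mid, flux_mid, spool_mid's own z axis and vertical below 0.1 rad and linear speed of each of solvent, flux, spool, sink below 0.02 m/s); the robot touches nothing.
It fails at once if a bottle or the spool is tipped over (angle between any of solvent_mid, flux_mid, spool_mid's own z axis and vertical above 0.7 rad).
It fails at once if the tape, the battery or the thermal camera is pushed away by more than 3 cm (distance of any of tape_mid, battery_mid, dongle_mid from where it was at the start of the episode above 0.03 m).
It also fails if it takes over 147 s, if anything falls off the work surface, if the arm or the gripper's body presses on something with over 40 N, if the wrist force passes 120 N, or if a joint passes its speed limit or range.

### The arm

A 6-joint arm with a two-finger parallel gripper is mounted at the origin on a cart in front of the work surface, level with it; the furniture and walls round the work are solid. World frame = base frame: x ahead of the robot, y to its left, z up, the work surface at z = 0. Lengths are in m, angles in rad, forces in N, time in s.
With the tool pointing down it reaches from about 0.35 to 0.775 m from the base axis. Payload 7.3 kg.
Tool frame: the origin (TCP) lies on the centre line of the jaws, within the pads' length; the fingertips stand ahead of it and the grasp point (between the pads) lies 11 mm behind it (robot.nose_length is the z of the fingertips in the tool frame, in m); z points along the fingers, y is the line along which they close (so a half turn about z gives the same grasp; the last joint's range is limited). The gripper opens to 92 mm and grips with 3 to 60 N. Pads are 19 mm wide; open, the fingers measure 130 mm over their backs; the gripper's body (75 mm by 190 mm) begins 47 mm behind the grasp point.
Start: joints at [1.115, 0.342, 1.524, -0, 1.275, -0.146], TCP at [0.16, 0.5, 0.235] pointing down, gripper open.
Joint ranges: [-2.53, 2.53], [-0.77, 2.02], [0.04, 2.7], [-1, 4.14], [0.28, 2.66], [-3.11, 3.11]. Speed limits (rad/s): [2.57, 2.57, 3.14, 3.14, 3.14, 3.14].

### API

Orientations are given as [roll, pitch, yaw] about the fixed x, y, z axes, in that order (R = Rz(yaw) Ry(pitch) Rx(roll)).
In Python, from cell import robot, cams gives the robot as it stands. The module is installed in compiled form; this text tells all that it offers.
- The arm moves only by the tool carry_out, never from a script. Its argument "deltas" is a list of rows, each a list of 7 numbers: the shift along the tool's x, y, z in cm, then the turn, a rotation vector about the tool's x, y, z in rad, then the opening, from 0 (shut) to 1 (fully open). A call has exactly 8 rows; each row shifts and turns the commanded pose from where the row before left it, along the tool's axes as they then stand; what a row does not reach is not made up. A row lasts 1/12 s, in which the tool goes at most 41.7 mm and 7.16 degrees, less where a joint would pass 70% of its speed; a pose out of reach is approached as far as the arm can. A call is refused whole if a number of a shift passes 4.17 or a number of a turn 0.125, either way. A call with a gripper value outside its range is refused whole. The fingers move at their own pace and stop on an object; "force" is the grip in N (left out, the last holds). Time passes only in rows, so rows that do not move let the fingers close, or fill a call up. It gives the time, the measured TCP pose, the force, the opening and the grip force at its end, in the units of the state.
- robot.observe(): the state, without advancing time (a new reading comes with each control period).
- cams.read_camera(name): name is "scene" or "top" or "wrist"; returns a dict with "image" (420x560x3 uint8, blue, green, red), "depth" (420x560 float32, m along the optical axis (not along the pixel's ray), 0 where there is no reading), "fx", "fy", "cx", "cy" (pixels), "world_to_cam" (4x4, takes a point from world to camera coordinates). Camera axes: x right, y up, looking along -z (the intrinsics and any distortion apply to the point x, -y, -z); pixel columns grow to the right and rows downward; lengths in m; the calibration is good to about 2 mm. A picture is of the moment at which its call begins.
- robot.hand_in(): hands the job in; it is judged then, once.
The state is a dict: "time": time; "qpos": joint angles; "qvel": joint speeds; "joint_efforts": joint torques, N m; "tool_pos": TCP position; "tool_rot": TCP orientation; "contact_force": force on the tool from outside, world axes, zero at the start; "torque": the same for the moment, N m; "opening": finger opening in m; "grip_force": force on a finger pad.
Only numpy, scipy, OpenCV 4.12 (cv2) and the standard library are available. Lean on these libraries where they do the work, as an engineer would, in place of code of your own. Each camera call takes 0.05 s, during which the arm holds its last target. There are 200 camera calls.

## Working session

There is one attempt and no reset: what is moved stays moved. The work goes in short steps, Python scripts to look and compute and a tool call to move; the robot and the scene stay as the last step left them, time stands still between calls to the robot, and variables do not carry over. Pictures are saved under pics/ and viewed, at most 14 in all, crops included, and the job is handed in when it is done.

Besides the shell and the picture viewer there is one more tool, called after "Request:" by a JSON object that holds its "name" and its "arguments". carry_out: Moves the arm, as the interface text tells. Its arguments: {"type":"object","properties":{"deltas":{"type":"array","items":{"type":"array","items":{"type":"number"}}},"force":{"type":"number"}},"required":["deltas"]}

```bash
mkdir -p pics; cat > h.py <<'E'
import numpy as np, cv2
from cell import robot, cams
def shot(n,f=None):
    d=cams.read_camera(n)
    if f: cv2.imwrite('pics/'+f,d['image'])
    return d
def pts(d):
    h,w=d['depth'].shape; v,u=np.mgrid[:h,:w]; z=d['depth']
    P=np.stack([(u-d['cx'])/d['fx']*z,-(v-d['cy'])/d['fy']*z,-z,np.ones_like(z)],-1)
    W=(P@np.linalg.inv(d['world_to_cam']).T)[...,:3]; W[z==0]=np.nan
    return W
def ray(d,u,v,zp):
    M=np.linalg.inv(d['world_to_cam']); r=M[:3,:3]@np.array([(u-d['cx'])/d['fx'],-(v-d['cy'])/d['fy'],-1.]); o=M[:3,3]
    return o+r*(zp-o[2])/r[2]
E
python3 - <<'E'
from h import *
for n in('top','scene'):
    d=shot(n,n+'0.png'); M=np.linalg.inv(d['world_to_cam']); print(n,M[:3,3].round(3),M[:3,2].round(3),d['fx'],d['cx'],d['cy'],(d['depth']>0).mean(), [ray(d,u,v,0).round(3) for u,v in((0,0),(559,0),(0,419),(559,419))])
print(robot.nose_length,robot.observe())
E
```

```text
top [0.475 0.019 1.328] [-0.073  0.001  0.997] 416.6992978174349 280.9742998571712 214.10154198060144 0.9960119047619047 [array([1.256, 0.968, 0.   ]), array([ 1.312, -0.887,  0.   ]), array([-0.084,  0.864,  0.   ]), array([-0.038, -0.859,  0.   ])]
scene [0.155 0.519 0.801] [-0.406  0.511  0.758] 381.4695283125777 275.7799833744791 205.13597834007376 0.9960714285714286 [array([ 2.621, -0.277,  0.   ]), array([ 0.276, -1.959,  0.   ]), array([0.675, 0.713, 0.   ]), array([-0.154,  0.078,  0.   ])]
0.008 {'time': 0.1, 'qpos': array([ 1.11499430e+00,  3.42641060e-01,  1.52493608e+00, -3.10978845e-05,
        1.27542719e+00, -1.46005291e-01]), 'qvel': array([-0.00012735, -0.00285178, -0.00266911,  0.00021232,  0.00065624,
       -0.00082658]), 'joint_efforts': array([ 1.11051944e-03, -4.32009637e+01, -2.44688863e+01,  7.19039189e-02,
        5.26019605e-02, -3.22582639e-05]), 'tool_pos': array([0.15988028, 0.49967583, 0.2341156 ]), 'tool_rot': array([-3.14019168e+00, -1.75957680e-04,  2.83180487e+00]), 'contact_force': array([-0.07835617, -0.26565055, -0.15991366]), 'torque': array([-0.01782993, -0.02679201, -0.01562477]), 'grip_force': 0.0, 'opening': 0.09185982479603572}
```

View pics/top0.png

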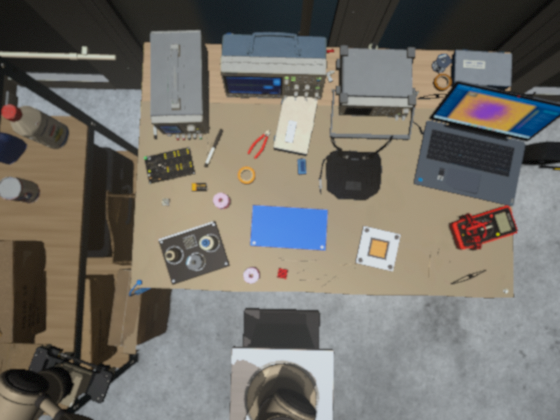

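View pics/scene0.png

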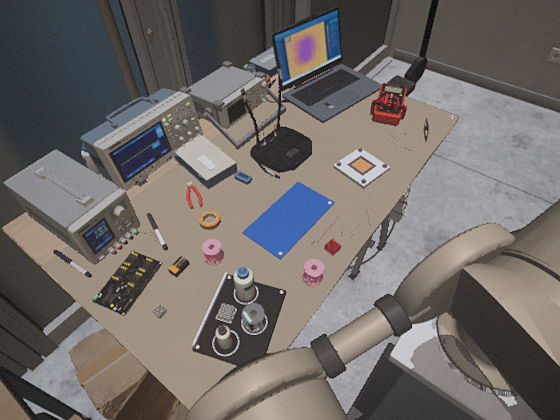

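The stand is at about top (193,251), mat at (289,228) and jig at (379,248). 

Candidates for the sink are grey on the stand (190,241), small grey at (166,202) and red at (283,273). The one on the stand fits, since it is the larger grey one. For the spool, the bright one on the stand (195,262) fits; (221,200) and (251,275) are pink decoys.

Next I'll take one enlarged crop to confirm, plus measurements.

```bash
python3 - <<'E'
from h import *
t=shot('top');s=shot('scene')
a=cv2.resize(t['image'][190:290,145:260],None,fx=3.4,fy=3.4,interpolation=2)
b=cv2.resize(s['image'][255:365,145:290],None,fx=3,fy=3,interpolation=2)
h=max(a.shape[0],b.shape[0]); c=np.zeros((h,a.shape[1]+b.shape[1],3),np.uint8)
c[:a.shape[0],:a.shape[1]]=a;c[:b.shape[0],a.shape[1]:]=b
cv2.imwrite('pics/crop1.png',cv2.resize(c,None,fx=.95,fy=.95)); print(c.shape)
for n,d in(('t',t),('s',s)):
    W=pts(d); hsv=cv2.cvtColor(d['image'],cv2.COLOR_BGR2HSV)
    Z=W[...,2]
    R=(W[...,0]>.2)&(W[...,0]<.8)&(abs(W[...,1])<.6)
    # mat
    m=(cv2.inRange(hsv,(105,150,100),(125,255,255))>0)&R&(Z<.02)
    k,l,st,c=cv2.connectedComponentsWithStats(m.astype(np.uint8));i=1+st[1:,4].argmax()
    r=cv2.minAreaRect(W[l==i][:,:2].astype(np.float32)); print(n,'mat',r)
    # jig: z 8..25mm, bright
    R2=R&(W[...,1]<-.1)&(W[...,1]>-.5)&(W[...,0]>.2)&(W[...,0]<.6)
    m=(cv2.inRange(hsv,(8,120,120),(22,255,255))>0)&R2
    k,l,st,c=cv2.connectedComponentsWithStats(m.astype(np.uint8));i=1+st[1:,4].argmax()
    r=cv2.minAreaRect(W[l==i][:,:2].astype(np.float32)); print(n,'nest',r,np.median(Z[l==i]),st[i])
    m=(hsv[...,2]<75)&R&(W[...,1]>.1)&(W[...,0]<.5)&(Z>.003)&(Z<.02)
    k,l,st,c=cv2.connectedComponentsWithStats(m.astype(np.uint8));i=1+st[1:,4].argmax()
    r=cv2.minAreaRect(W[l==i][:,:2].astype(np.float32)); print(n,'stand',r,np.median(Z[l==i]),st[i])
    m=R&(W[...,1]>.05)&(W[...,0]<.55)&(Z>.016)
    k,l,st,c=cv2.connectedComponentsWithStats(m.astype(np.uint8))
    for i in range(1,k):
        if st[i,4]>8:
            q=W[l==i]; print(n,st[i],q[:,:2].min(0).round(3),q[:,:2].max(0).round(3),'zmax',q[:,2].max().round(3))
E
```

```text
(340, 826, 3)
t mat ((0.5308252573013306, -0.008248671889305115), (0.2322540283203125, 0.12266281247138977), 88.17848205566406)
t nest ((0.47237586975097656, -0.29098182916641235), (0.04499131813645363, 0.045151833444833755), 78.46762084960938) 0.011790937818517477 [371 240  16  17 203]
t stand ((0.3785352110862732, 0.34882253408432007), (0.0573931559920311, 0.021081682294607162), 27.931617736816406) 0.010108048318201668 [168 265  12  16  67]
t [158 222  55  19 122] [0.478 0.232] [0.539 0.4  ] zmax 0.031
t [183 237  12  12  80] [0.456 0.285] [0.491 0.322] zmax 0.032
t [198 236  19  15 219] [0.452 0.217] [0.495 0.276] zmax 0.12
t [165 250  14  11 115] [0.419 0.336] [0.448 0.365] zmax 0.086
t [185 255  18  16 199] [0.39  0.259] [0.436 0.313] zmax 0.059
t [243 268  15  16 176] [0.355 0.085] [0.401 0.129] zmax 0.048
t [ 33 344  30  13 273] [0.2   0.533] [0.223 0.587] zmax 0.34
t [   0  369   50   30 1125] [0.2   0.443] [0.232 0.516] zmax 0.593
s mat ((0.5294328331947327, -0.009434789419174194), (0.23950013518333435, 0.12951260805130005), 88.0531997680664)
s nest ((0.47381728887557983, -0.29541242122650146), (0.043831806629896164, 0.04514463245868683), 78.33008575439453) 0.009930454095695262 [352 158  20  13  73]
s stand ((0.44070181250572205, 0.2890280485153198), (0.14695073664188385, 0.18931010365486145), 19.988393783569336) 0.0077276465644070536 [ 193  282   93   84 2650]
s [303 259  21  22 346] [0.355 0.081] [0.402 0.129] zmax 0.045
s [233 267  22  34 578] [0.451 0.217] [0.494 0.261] zmax 0.116
s [192 272  35  75 274] [0.477 0.23 ] [0.541 0.398] zmax 0.028
s [241 303  23  28 469] [0.39  0.256] [0.437 0.303] zmax 0.055
s [217 304  18  17 191] [0.456 0.284] [0.492 0.32 ] zmax 0.027
s [215 326  17  23 299] [0.418 0.336] [0.447 0.365] zmax 0.083
s [ 185  349  106   71 3146] [0.2   0.452] [0.229 0.514] zmax 0.59
```

View pics/crop1.png

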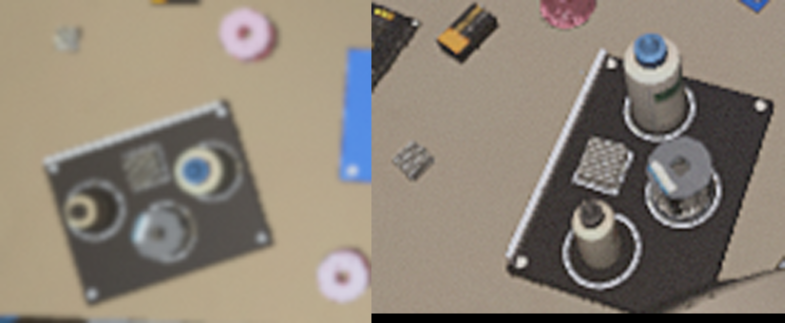

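The crop confirms it: solvent on ring (12,-60), flux on (12,60), spool on (-30,0), and the larger grey sink on the square. The first move is to turn to yaw π/2 and go above the solvent bottle.

Request:
{"name": "carry_out", "arguments": {"deltas": [[0, 0, 0, 0, 0, 0.12, 1], [0, 0, 0, 0, 0, 0.12, 1], [0, 0, 0, 0, 0, 0.12, 1], [0, 0, 0, 0, 0, 0.12, 1], [0, 0, 0, 0, 0, 0.12, 1], [0, 0, 0, 0, 0, 0.12, 1], [0, 0, 0, 0, 0, 0.12, 1], [0, 0, 0, 0, 0, 0.12, 1]], "force": 20}}

```text
time: 0.87
tool_pos: [0.16, 0.4999, 0.2345]
tool_rot: [-3.141, 0.0, 1.866]
contact_force: [-0.7, -0.1, 0.2]
opening: 0.0919
grip_force: 0.0
```

Request:
{"name": "carry_out", "arguments": {"deltas": [[0, 0, 0, 0, 0, 0.1, 1], [0, 0, 0, 0, 0, 0.1, 1], [0, 0, 0, 0, 0, 0.101, 1], [0, 0, 0, 0, 0, 0, 1], [0, 2.6, 0, 0, 0, 0, 1], [0, 2.6, 0, 0, 0, 0, 1], [-2.1, 2.6, 0, 0, 0, 0, 1], [-2.1, 2.6, 0, 0, 0, 0, 1]]}}

```text
time: 1.53
tool_pos: [0.2649, 0.4578, 0.2343]
tool_rot: [-3.141, 0.0, 1.576]
contact_force: [0.5, 0.5, -0.2]
opening: 0.092
grip_force: 0.0
```

Request:
{"name": "carry_out", "arguments": {"deltas": [[-2.3, 2.6, 0, 0, 0, 0, 1], [-2.3, 2.6, 0, 0, 0, 0, 1], [-2.3, 2.6, 0, 0, 0, 0, 1], [-2.3, 2.6, 0, 0, 0, 0, 1], [-2.3, 2.6, 0, 0, 0, 0, 1], [-2.3, 2.6, 0, 0, 0, 0, 1], [-2.3, 0, 0, 0, 0, 0, 1], [0, 0, 0, 0, 0, 0, 1]]}}

```text
time: 2.2
tool_pos: [0.4211, 0.2935, 0.2343]
tool_rot: [-3.141, 0.002, 1.57]
contact_force: [0.3, 0.9, 0.1]
opening: 0.0918
grip_force: 0.0
```

```bash
cat >> h.py <<'E'
def blobs(d,box,zmin,minpx=60):
    W=pts(d); x0,x1,y0,y1=box
    m=(W[...,0]>x0)&(W[...,0]<x1)&(W[...,1]>y0)&(W[...,1]<y1)&(W[...,2]>zmin)&(W[...,2]<.13)
    k,l,st,c=cv2.connectedComponentsWithStats(m.astype(np.uint8))
    for i in range(1,k):
        if st[i,4]>minpx:
            q=W[l==i]; zt=np.percentile(q[:,2],97); t=q[q[:,2]>zt-.006]
            (cx,cy),r=cv2.minEnclosingCircle(t[:,:2].astype(np.float32))
            ra=cv2.minAreaRect(q[:,:2].astype(np.float32))
            print(st[i,:4],'bbox',q[:,:2].min(0).round(3),q[:,:2].max(0).round(3),'ztop %.3f'%zt,'topcircle %.4f %.4f r%.4f'%(cx,cy,r),'rect',np.round(ra[0],4),np.round(ra[1],3),round(ra[2],1))
E
python3 - <<'E'
from h import *
d=shot('wrist','w1.png'); print(np.linalg.inv(d['world_to_cam'])[:3,[2,3]].T.round(3))
blobs(d,(.3,.7,.1,.5),.018)
E
```

```text
[[0.001 0.3   0.954]
 [0.421 0.375 0.384]]
[341  59  57 176] bbox [0.476 0.228] [0.541 0.397] ztop 0.027 topcircle 0.5097 0.3133 r0.0896 rect [0.5091 0.3132] [0.006 0.179] 19.9
[278  97  35  38] bbox [0.419 0.335] [0.448 0.365] ztop 0.083 topcircle 0.4335 0.3494 r0.0083 rect [0.4334 0.3497] [0.029 0.03 ] 1.5
[316 144  39  40] bbox [0.456 0.283] [0.493 0.32 ] ztop 0.028 topcircle 0.4745 0.3018 r0.0205 rect [0.4747 0.3015] [0.03 0.03] 21.4
[247 164  52  56] bbox [0.39  0.255] [0.437 0.302] ztop 0.055 topcircle 0.4142 0.2788 r0.0243 rect [0.4144 0.2784] [0.047 0.047] 78.8
[311 204  55  71] bbox [0.452 0.217] [0.495 0.259] ztop 0.112 topcircle 0.4733 0.2374 r0.0115 rect [0.4731 0.2393] [0.044 0.039] 19.1
[435 234  55  50] bbox [0.583 0.181] [0.63  0.229] ztop 0.045 topcircle 0.6068 0.2054 r0.0243 rect [0.6058 0.2063] [0.047 0.044] 38.7
[219 337  44  15] bbox [0.354 0.1  ] [0.401 0.119] ztop 0.046 topcircle 0.3777 0.1052 r0.0239 rect [0.3778 0.1096] [0.047 0.019] 0.2
```

View pics/w1.png

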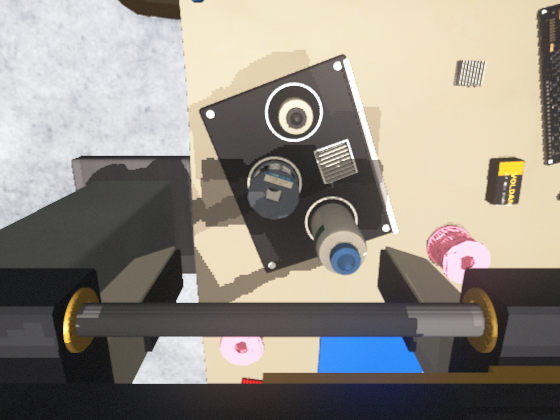

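The wrist view shows the stand clearly, with solvent at (345,260), flux (296,118), spool (274,185) and sink (336,160). Positions agree with the other cameras. Now I'll grasp the solvent.

Request:
{"name": "carry_out", "arguments": {"deltas": [[-1.85, 1.74, 0, 0, 0, 0, 1], [-1.85, 1.74, 0, 0, 0, 0, 1], [-1.85, 1.74, 0, 0, 0, 0, 1], [0, 0, 0, 0, 0, 0, 1], [0, 0, 2.5, 0, 0, 0, 1], [0, 0, 2.5, 0, 0, 0, 1], [0, 0, 2.5, 0, 0, 0, 1], [0, 0, 2, 0, 0, 0, 1]]}}

```text
time: 2.92
tool_pos: [0.4709, 0.2427, 0.1381]
tool_rot: [-3.14, -0.0, 1.574]
contact_force: [-1.0, -0.0, -0.1]
opening: 0.0918
grip_force: 0.0
```

Request:
{"name": "carry_out", "arguments": {"deltas": [[0, 0, 2, 0, 0, 0, 1], [0, 0, 2, 0, 0, 0, 1], [0, 0, 1.5, 0, 0, 0, 1], [0, 0, 1.4, 0, 0, 0, 1], [0, 0, 0, 0, 0, 0, 1], [0, 0, 0, 0, 0, 0, 1], [0, 0, 0, 0, 0, 0, 0.7], [0, 0, 0, 0, 0, 0, 0.6]]}}

```text
time: 3.58
tool_pos: [0.4727, 0.2422, 0.0718]
tool_rot: [3.14, -0.001, 1.572]
contact_force: [0.3, -0.2, 0.1]
opening: 0.0827
grip_force: 0.0
```

Request:
{"name": "carry_out", "arguments": {"deltas": [[0, 0, 0, 0, 0, 0, 0.5], [0, 0, 0, 0, 0, 0, 0.4], [0, 0, 0, 0, 0, 0, 0.3], [0, 0, 0, 0, 0, 0, 0.3], [0, 0, 0, 0, 0, 0, 0.3], [0, 0, 0, 0, 0, 0, 0.3], [0, 0, 0, 0, 0, 0, 0.3], [0, 0, 0, 0, 0, 0, 0.3]]}}

```text
time: 4.25
tool_pos: [0.4723, 0.2415, 0.0708]
tool_rot: [3.141, -0.0, 1.571]
contact_force: [0.3, 0.7, 0.2]
opening: 0.0439
grip_force: 19.9
```

Request:
{"name": "carry_out", "arguments": {"deltas": [[0, 0, -0.5, 0, 0, 0, 0.3], [0, 0, -1, 0, 0, 0, 0.3], [0, 0, -1.5, 0, 0, 0, 0.3], [0, 0, -1.5, 0, 0, 0, 0.3], [0, 0, -0.5, 0, 0, 0, 0.3], [-1, 0.5, 0, 0, 0, 0, 0.3], [-2, 0.5, 0, 0, 0, 0, 0.3], [-3, 0.5, 0, 0, 0, 0, 0.3]], "force": 25}}

```text
time: 4.92
tool_pos: [0.4873, 0.1817, 0.1204]
tool_rot: [3.141, -0.0, 1.574]
contact_force: [0.0, -0.1, -0.8]
opening: 0.0435
grip_force: 24.9
```

Request:
{"name": "carry_out", "arguments": {"deltas": [[-3, 0.5, 0, 0, 0, 0, 0.3], [-3, 0.5, 0, 0, 0, 0, 0.3], [-3, 0.5, 0, 0, 0, 0, 0.3], [-3, 0.5, 0, 0, 0, 0, 0.3], [-3, 0.5, 0, 0, 0, 0, 0.3], [-3, 0.5, 0, 0, 0, 0, 0.3], [-3, 0.5, 0, 0, 0, 0, 0.3], [-3, 0.5, 0, 0, 0, 0, 0.3]]}}

```text
time: 5.58
tool_pos: [0.5267, -0.0607, 0.1201]
tool_rot: [-3.14, -0.0, 1.57]
contact_force: [1.2, -0.1, -0.5]
opening: 0.044
grip_force: 24.9
```

Request:
{"name": "carry_out", "arguments": {"deltas": [[-2, 0.3, 0, 0, 0, 0, 0.3], [-1, 0, 0, 0, 0, 0, 0.3], [0, 0, 0, 0, 0, 0, 0.3], [0, 0, 0, 0, 0, 0, 0.3], [0, 0, 1.5, 0, 0, 0, 0.3], [0, 0, 1.5, 0, 0, 0, 0.3], [0, 0, 1, 0, 0, 0, 0.3], [0, 0, 0.5, 0, 0, 0, 0.3]]}}

```text
time: 6.25
tool_pos: [0.5292, -0.0869, 0.0743]
tool_rot: [-3.139, -0.001, 1.572]
contact_force: [-0.5, 0.2, -0.8]
opening: 0.0436
grip_force: 24.9
```

Request:
{"name": "carry_out", "arguments": {"deltas": [[0, 0, 0.4, 0, 0, 0, 0.3], [0, 0, 0.2, 0, 0, 0, 0.3], [0, 0, 0.15, 0, 0, 0, 0.3], [0, 0, 0.1, 0, 0, 0, 0.3], [0, 0, 0.05, 0, 0, 0, 0.3], [0, 0, 0, 0, 0, 0, 0.3], [0, 0, 0, 0, 0, 0, 0.3], [0, 0, 0, 0, 0, 0, 0.3]]}}

```text
time: 6.92
tool_pos: [0.5303, -0.0885, 0.0669]
tool_rot: [3.141, 0.0, 1.571]
contact_force: [-0.6, -0.8, -0.6]
opening: 0.0436
grip_force: 24.9
```

Request:
{"name": "carry_out", "arguments": {"deltas": [[0, 0, 0.1, 0, 0, 0, 0.3], [0, 0, 0.07, 0, 0, 0, 0.3], [0, 0, 0, 0, 0, 0, 0.3], [0, 0, 0, 0, 0, 0, 0.3], [0, 0, 0, 0, 0, 0, 0.49], [0, 0, 0, 0, 0, 0, 0.55], [0, 0, 0, 0, 0, 0, 0.65], [0, 0, 0, 0, 0, 0, 0.8]]}}

```text
time: 7.58
tool_pos: [0.5303, -0.0885, 0.0651]
tool_rot: [3.141, -0.0, 1.571]
contact_force: [0.1, 0.6, -0.9]
opening: 0.0597
grip_force: 0.0
```

Request:
{"name": "carry_out", "arguments": {"deltas": [[0, 0, 0, 0, 0, 0, 0.9], [0, 0, 0, 0, 0, 0, 0.9], [0, 0, -1, 0, 0, 0, 0.9], [0, 0, -2, 0, 0, 0, 0.9], [0, 0, -2.5, 0, 0, 0, 0.9], [0, 0, -2.5, 0, 0, 0, 0.9], [0, 0, -2, 0, 0, 0, 0.9], [1, 0, 0, 0, 0, 0, 0.9]]}}

```text
time: 8.25
tool_pos: [0.5327, -0.0801, 0.1701]
tool_rot: [3.133, 0.003, 1.57]
contact_force: [1.1, -0.4, 0.3]
opening: 0.0826
grip_force: 0.0
```

Request:
{"name": "carry_out", "arguments": {"deltas": [[1, 0, 0, 0, 0, 0, 0.9], [2, -0.5, 0, 0, 0, 0, 0.9], [3, -0.9, 0, 0, 0, 0, 0.9], [3.4, -0.9, 0, 0, 0, 0, 0.9], [3.4, -0.9, 0, 0, 0, 0, 0.8], [3.4, -0.9, 0, 0, 0, 0, 0.7], [3.4, -0.9, 0, 0, 0, 0, 0.6], [3.4, -0.9, 0, 0, 0, 0, 0.6]]}}

```text
time: 8.92
tool_pos: [0.4693, 0.1536, 0.1639]
tool_rot: [-3.139, 0.0, 1.571]
contact_force: [0.9, 0.2, 0.4]
opening: 0.0605
grip_force: 0.0
```

Request:
{"name": "carry_out", "arguments": {"deltas": [[3.4, -0.9, 0, 0, 0, 0, 0.6], [3.4, -0.9, 0, 0, 0, 0, 0.6], [3.4, -0.9, 0, 0, 0, 0, 0.6], [3.4, -0.9, 0, 0, 0, 0, 0.6], [3.4, 0, 0, 0, 0, 0, 0.6], [2, 0, 0, 0, 0, 0, 0.6], [0, 0, 0, 0, 0, 0, 0.6], [0, 0, 0, 0, 0, 0, 0.6]]}}

```text
time: 9.58
tool_pos: [0.4337, 0.3423, 0.1637]
tool_rot: [-3.139, 0.001, 1.574]
contact_force: [0.2, 0.2, 0.6]
opening: 0.0552
grip_force: 0.0
```

Request:
{"name": "carry_out", "arguments": {"deltas": [[0.8, 0, 0, 0, 0, 0, 0.6], [0, 0, 0, 0, 0, 0, 0.6], [0, 0, 2.5, 0, 0, 0, 0.6], [0, 0, 2.5, 0, 0, 0, 0.6], [0, 0, 2.5, 0, 0, 0, 0.6], [0, 0, 2, 0, 0, 0, 0.6], [0, 0, 1.5, 0, 0, 0, 0.6], [0, 0, 0.5, 0, 0, 0, 0.6]]}}

```text
time: 10.25
tool_pos: [0.4342, 0.3478, 0.0476]
tool_rot: [-3.138, 0.002, 1.569]
contact_force: [-0.3, -0.7, 0.6]
opening: 0.0551
grip_force: 0.0
```

Request:
{"name": "carry_out", "arguments": {"deltas": [[0, 0, 0, 0, 0, 0, 0.6], [0, 0, 0, 0, 0, 0, 0.5], [0, 0, 0, 0, 0, 0, 0.4], [0, 0, 0, 0, 0, 0, 0.3], [0, 0, 0, 0, 0, 0, 0.2], [0, 0, 0, 0, 0, 0, 0.2], [0, 0, 0, 0, 0, 0, 0.2], [0, 0, 0, 0, 0, 0, 0.2]], "force": 15}}

```text
time: 10.92
tool_pos: [0.4356, 0.3498, 0.0508]
tool_rot: [3.14, -0.001, 1.571]
contact_force: [-1.7, -0.4, 5.6]
opening: 0.0297
grip_force: 15.0
```

Request:
{"name": "carry_out", "arguments": {"deltas": [[0, 0, 0, 0, 0, 0, 0.2], [0, 0, -0.5, 0, 0, 0, 0.2], [0, 0, -1, 0, 0, 0, 0.2], [0, 0, -1, 0, 0, 0, 0.2], [0, 0, -1, 0, 0, 0, 0.2], [0, 0, -1, 0, 0, 0, 0.2], [0, 0, -0.5, 0, 0, 0, 0.2], [0, 0, 0, 0, 0, 0, 0.2]]}}

```text
time: 11.58
tool_pos: [0.436, 0.35, 0.1019]
tool_rot: [3.139, -0.002, 1.571]
contact_force: [-0.2, 0.5, -1.0]
opening: 0.0294
grip_force: 15.0
```

Request:
{"name": "carry_out", "arguments": {"deltas": [[-1, 0.5, 0, 0, 0, 0, 0.2], [-2, 0.8, 0, 0, 0, 0, 0.2], [-3, 0.8, 0, 0, 0, 0, 0.2], [-3, 0.8, 0, 0, 0, 0, 0.2], [-3, 0.8, 0, 0, 0, 0, 0.2], [-3, 0.8, 0, 0, 0, 0, 0.2], [-3, 0.8, 0, 0, 0, 0, 0.2], [-3, 0.8, 0, 0, 0, 0, 0.2]]}}

```text
time: 12.25
tool_pos: [0.496, 0.1372, 0.0994]
tool_rot: [-3.14, 0.0, 1.571]
contact_force: [1.0, -0.3, -0.1]
opening: 0.0293
grip_force: 15.0
```

Request:
{"name": "carry_out", "arguments": {"deltas": [[-3, 0.8, 0, 0, 0, 0, 0.2], [-3, 0.8, 0, 0, 0, 0, 0.2], [-3, 0.8, 0, 0, 0, 0, 0.2], [-3, 0.8, 0, 0, 0, 0, 0.2], [-2, 0.15, 0, 0, 0, 0, 0.2], [-1.2, 0, 0, 0, 0, 0, 0.2], [0, 0, 0, 0, 0, 0, 0.2], [0, 0, 0, 0, 0, 0, 0.2]]}}

```text
time: 12.92
tool_pos: [0.5291, -0.0126, 0.0996]
tool_rot: [-3.14, -0.001, 1.569]
contact_force: [-0.1, 0.3, -0.9]
opening: 0.0294
grip_force: 15.0
```

Request:
{"name": "carry_out", "arguments": {"deltas": [[0, 0, 1, 0, 0, 0, 0.2], [0, 0, 1.5, 0, 0, 0, 0.2], [0, 0, 1, 0, 0, 0, 0.2], [0, 0, 0.8, 0, 0, 0, 0.2], [0, 0, 0.6, 0, 0, 0, 0.2], [0, 0, 0.3, 0, 0, 0, 0.2], [0, 0, 0, 0, 0, 0, 0.2], [0, 0, 0, 0, 0, 0, 0.2]]}}

```text
time: 13.58
tool_pos: [0.5299, -0.0123, 0.0481]
tool_rot: [3.141, -0.0, 1.571]
contact_force: [-0.8, 0.6, 0.2]
opening: 0.0296
grip_force: 15.0
```

Request:
{"name": "carry_out", "arguments": {"deltas": [[0, 0, 0.1, 0, 0, 0, 0.2], [0, 0, 0.1, 0, 0, 0, 0.2], [0, 0, 0, 0, 0, 0, 0.2], [0, 0, 0, 0, 0, 0, 0.2], [0, 0, 0, 0, 0, 0, 0.2], [0, 0, 0, 0, 0, 0, 0.2], [0, 0, 0, 0, 0, 0, 0.2], [0, 0, 0, 0, 0, 0, 0.2]]}}

```text
time: 14.25
tool_pos: [0.5298, -0.0125, 0.0461]
tool_rot: [3.141, -0.0, 1.571]
contact_force: [-0.4, 0.5, -1.0]
opening: 0.0298
grip_force: 15.0
```

```bash
python3 - <<'E'
from h import *
d=shot('scene'); print(robot.observe()['tool_pos'],robot.observe()['contact_force']); c=d['image'][160:280,225:365]; cv2.imwrite('pics/c2.png',cv2.resize(c,None,fx=4,fy=4,interpolation=2))
E
```

```text
[ 0.52977255 -0.0124803   0.04604753] [ 0.35992605 -0.31729534 -0.63200246]
```

View pics/c2.png

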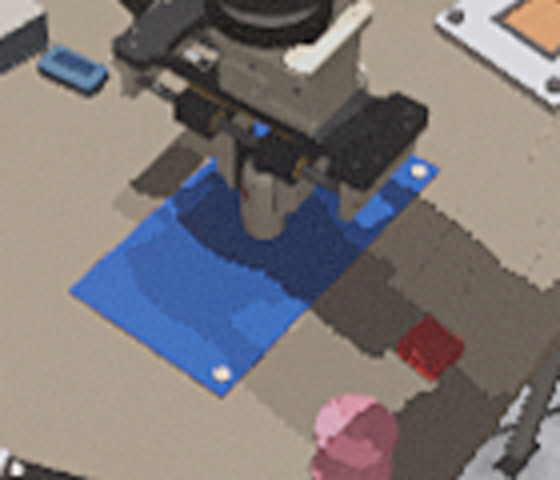

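The flux bottle hangs upright just above the mat (crop (265,215)). Lower it the last millimetre, release and rise.

Request:
{"name": "carry_out", "arguments": {"deltas": [[0, 0, 0.1, 0, 0, 0, 0.2], [0, 0, 0, 0, 0, 0, 0.2], [0, 0, 0, 0, 0, 0, 0.2], [0, 0, 0, 0, 0, 0, 0.34], [0, 0, 0, 0, 0, 0, 0.38], [0, 0, 0, 0, 0, 0, 0.5], [0, 0, 0, 0, 0, 0, 0.6], [0, 0, 0, 0, 0, 0, 0.6]]}}

```text
time: 14.97
tool_pos: [0.5298, -0.0125, 0.045]
tool_rot: [3.141, -0.0, 1.571]
contact_force: [1.0, 0.3, 0.2]
opening: 0.0506
grip_force: 0.0
```

Request:
{"name": "carry_out", "arguments": {"deltas": [[0, 0, -0.5, 0, 0, 0, 0.6], [0, 0, -1.5, 0, 0, 0, 0.6], [0, 0, -2.5, 0, 0, 0, 0.6], [0, 0, -2.5, 0, 0, 0, 0.6], [0, 0, -2.5, 0, 0, 0, 0.6], [0, 0, -1, 0, 0, 0, 0.7], [0, 0, 0, 0, 0, 0, 0.8], [0, 0, 0, 0, 0, 0, 0.9]]}}

```text
time: 15.63
tool_pos: [0.5296, -0.0124, 0.1498]
tool_rot: [3.141, 0.0, 1.571]
contact_force: [-0.3, 0.0, -0.6]
opening: 0.0708
grip_force: 0.0
```

Request:
{"name": "carry_out", "arguments": {"deltas": [[1, -0.5, 0, 0, 0, 0, 0.9], [2, -1, 0, 0, 0, 0, 0.8], [3, -1.2, 0, 0, 0, 0, 0.8], [3.2, -1.2, 0, 0, 0, 0, 0.8], [3.2, -1.2, 0, 0, 0, 0, 0.8], [3.2, -1.2, 0, 0, 0, 0, 0.8], [3.2, -1.2, 0, 0, 0, 0, 0.8], [3.2, -1.2, 0, 0, 0, 0, 0.8]]}}

```text
time: 16.3
tool_pos: [0.4404, 0.2091, 0.1484]
tool_rot: [-3.138, 0.001, 1.571]
contact_force: [1.2, 0.3, 0.3]
opening: 0.0729
grip_force: 0.0
```

Request:
{"name": "carry_out", "arguments": {"deltas": [[3.2, -1.2, 0, 0, 0, 0, 0.8], [2.5, -1.2, 0, 0, 0, 0, 0.8], [1.4, -0.4, 0, 0, 0, 0, 0.8], [0, 0, 0, 0, 0, 0, 0.8], [0, 0, 0, 0, 0, 0.12, 0.8], [0, 0, 0, 0, 0, 0.12, 0.8], [0, 0, 0, 0, 0, 0.12, 0.8], [0, 0, 0, 0, 0, 0.12, 0.8]]}}

```text
time: 16.97
tool_pos: [0.4139, 0.2777, 0.1487]
tool_rot: [-3.14, 0.002, 1.085]
contact_force: [0.3, -1.0, 0.4]
opening: 0.0736
grip_force: 0.0
```

Request:
{"name": "carry_out", "arguments": {"deltas": [[0, 0, 0, 0, 0, 0.12, 0.8], [0, 0, 0, 0, 0, 0.12, 0.8], [0, 0, 0, 0, 0, 0.12, 0.8], [0, 0, 0, 0, 0, 0.12, 0.8], [0, 0, 0, 0, 0, 0.12, 0.8], [0, 0, 0, 0, 0, 0.12, 0.8], [0, 0, 0, 0, 0, 0.02, 0.8], [0, 0, 0, 0, 0, 0, 0.8]]}}

```text
time: 17.63
tool_pos: [0.4142, 0.2778, 0.1491]
tool_rot: [3.141, 0.002, 0.352]
contact_force: [-0.0, -0.1, -0.3]
opening: 0.0731
grip_force: 0.0
```

```bash
python3 - <<'E'
from h import *
o=robot.observe();print(o['tool_pos'],o['tool_rot'],o['opening'])
d=shot('wrist');blobs(d,(.3,.7,.1,.5),.018)
E
```

```text
[0.41423284 0.27784561 0.1490818 ] [3.14136485e+00 2.01583077e-03 3.52225673e-01] 0.07314041376751254
[148  49 263  11] bbox [0.477 0.229] [0.542 0.398] ztop 0.027 topcircle 0.5096 0.3137 r0.0896 rect [0.5094 0.3136] [0.006 0.179] 19.9
[262  87   4  44] bbox [0.458 0.305] [0.485 0.317] ztop 0.028 topcircle 0.4715 0.3109 r0.0149 rect [0.4714 0.3112] [0.03  0.001] 22.0
[268  87   4  44] bbox [0.459 0.302] [0.487 0.313] ztop 0.028 topcircle 0.4728 0.3076 r0.0148 rect [0.4729 0.3075] [0.029 0.001] 21.8
[274  87   3  44] bbox [0.46  0.298] [0.488 0.309] ztop 0.028 topcircle 0.4741 0.3040 r0.0149 rect [0.4742 0.3037] [0.03  0.001] 21.9
[280  87   2  44] bbox [0.462 0.295] [0.489 0.305] ztop 0.028 topcircle 0.4756 0.3000 r0.0149 rect [0.4756 0.3   ] [0.03  0.001] 20.2
[285  87   3  44] bbox [0.463 0.291] [0.491 0.302] ztop 0.028 topcircle 0.4770 0.2963 r0.0149 rect [0.477  0.2962] [0.029 0.001] 22.1
[291  87   3  43] bbox [0.465 0.287] [0.492 0.298] ztop 0.028 topcircle 0.4786 0.2928 r0.0145 rect [0.4787 0.2927] [0.029 0.001] 22.2
[296  86   3  44] bbox [0.467 0.283] [0.494 0.295] ztop 0.028 topcircle 0.4803 0.2893 r0.0148 rect [0.4803 0.2891] [0.029 0.001] 21.3
[257  88   4  43] bbox [0.456 0.309] [0.483 0.32 ] ztop 0.028 topcircle 0.4698 0.3148 r0.0145 rect [0.4698 0.3148] [0.029 0.001] 21.9
[244 166  69  74] bbox [0.39  0.255] [0.438 0.303] ztop 0.055 topcircle 0.4144 0.2796 r0.0244 rect [0.4148 0.279 ] [0.047 0.047] 77.3
```

Request:
{"name": "carry_out", "arguments": {"deltas": [[0, 0, 1.5, 0, 0, 0, 0.8], [0, 0, 2.5, 0, 0, 0, 0.8], [0, 0, 2.5, 0, 0, 0, 0.8], [0, 0, 2.5, 0, 0, 0, 0.8], [0, 0, 1.5, 0, 0, 0, 0.8], [0, 0, 1, 0, 0, 0, 0.8], [0, 0, 0.7, 0, 0, 0, 0.8], [0, 0, 0.2, 0, 0, 0, 0.8]]}}

```text
time: 18.35
tool_pos: [0.4145, 0.2783, 0.0252]
tool_rot: [3.142, 0.001, 0.352]
contact_force: [0.1, -0.3, 0.5]
opening: 0.0736
grip_force: 0.0
```

Request:
{"name": "carry_out", "arguments": {"deltas": [[0, 0, 0, 0, 0, 0, 0.8], [0, 0, 0, 0, 0, 0, 0.7], [0, 0, 0, 0, 0, 0, 0.6], [0, 0, 0, 0, 0, 0, 0.5], [0, 0, 0, 0, 0, 0, 0.4], [0, 0, 0, 0, 0, 0, 0.4], [0, 0, 0, 0, 0, 0, 0.4], [0, 0, 0, 0, 0, 0, 0.4]], "force": 40}}

```text
time: 19.02
tool_pos: [0.415, 0.2787, 0.0265]
tool_rot: [-3.141, -0.001, 0.351]
contact_force: [-0.4, -0.1, 5.1]
opening: 0.045
grip_force: 40.0
```

Request:
{"name": "carry_out", "arguments": {"deltas": [[0, 0, 0, 0, 0, 0, 0.4], [0, 0, -0.3, 0, 0, 0, 0.4], [0, 0, -0.7, 0, 0, 0, 0.4], [0, 0, -1, 0, 0, 0, 0.4], [0, 0, -1, 0, 0, 0, 0.4], [0, 0, -1, 0, 0, 0, 0.4], [0, 0, -1, 0, 0, 0, 0.4], [0, 0, 0, 0, 0, 0, 0.4]]}}

```text
time: 19.68
tool_pos: [0.416, 0.2792, 0.0785]
tool_rot: [-3.141, -0.004, 0.351]
contact_force: [0.9, 0.6, -2.6]
opening: 0.0451
grip_force: 40.0
```

Request:
{"name": "carry_out", "arguments": {"deltas": [[0, 0, -1, 0, 0, 0, 0.4], [0, 0, 0, 0, 0, -0.12, 0.4], [0, 0, 0, 0, 0, -0.12, 0.4], [0, 0, 0, 0, 0, -0.12, 0.4], [0, 0, 0, 0, 0, -0.12, 0.4], [0, 0, 0, 0, 0, -0.12, 0.4], [0, 0, 0, 0, 0, -0.12, 0.4], [0, 0, 0, 0, 0, -0.12, 0.4]]}}

```text
time: 20.35
tool_pos: [0.4145, 0.2784, 0.0862]
tool_rot: [-3.141, 0.0, 1.197]
contact_force: [-0.2, 0.2, -2.9]
opening: 0.0451
grip_force: 40.0
```

Request:
{"name": "carry_out", "arguments": {"deltas": [[0, 0, 0, 0, 0, -0.12, 0.4], [0, 0, 0, 0, 0, -0.12, 0.4], [0, 0, 0, 0, 0, -0.12, 0.4], [0, 0, 0, 0, 0, -0.02, 0.4], [0, 0, 0, 0, 0, 0, 0.4], [-1, 0.5, 0, 0, 0, 0, 0.4], [-2, 1, 0, 0, 0, 0, 0.4], [-2.5, 1.4, 0, 0, 0, 0, 0.4]]}}

```text
time: 21.02
tool_pos: [0.4434, 0.2233, 0.0861]
tool_rot: [-3.141, -0.0, 1.571]
contact_force: [-0.1, -0.8, -2.7]
opening: 0.0452
grip_force: 40.0
```

Request:
{"name": "carry_out", "arguments": {"deltas": [[-3, 1.5, 0, 0, 0, 0, 0.4], [-3, 1.5, 0, 0, 0, 0, 0.4], [-3, 1.5, 0, 0, 0, 0, 0.4], [-3, 1.5, 0, 0, 0, 0, 0.4], [-2, 1.5, 0, 0, 0, 0, 0.4], [-1.3, 1, 0, 0, 0, 0, 0.4], [-0.6, 0, 0, 0, 0, 0, 0.4], [0, 0, 0, 0, 0, 0, 0.4]]}}

```text
time: 21.68
tool_pos: [0.5286, 0.0633, 0.0858]
tool_rot: [-3.141, -0.0, 1.568]
contact_force: [0.3, 0.6, -4.6]
opening: 0.0448
grip_force: 40.0
```

Request:
{"name": "carry_out", "arguments": {"deltas": [[0, 0, 1, 0, 0, 0, 0.4], [0, 0, 1.5, 0, 0, 0, 0.4], [0, 0, 1.2, 0, 0, 0, 0.4], [0, 0, 1, 0, 0, 0, 0.4], [0, 0, 0.8, 0, 0, 0, 0.4], [0, 0, 0.6, 0, 0, 0, 0.4], [0, 0, 0, 0, 0, 0, 0.4], [0, 0, 0, 0, 0, 0, 0.4]]}}

```text
time: 22.35
tool_pos: [0.5287, 0.0648, 0.0249]
tool_rot: [-3.141, -0.0, 1.571]
contact_force: [-0.5, 0.2, -3.0]
opening: 0.0447
grip_force: 40.0
```

Request:
{"name": "carry_out", "arguments": {"deltas": [[0, 0, 0.15, 0, 0, 0, 0.4], [0, 0, 0, 0, 0, 0, 0.4], [0, 0, 0, 0, 0, 0, 0.4], [0, 0, 0, 0, 0, 0, 0.4], [0, 0, 0, 0, 0, 0, 0.4], [0, 0, 0, 0, 0, 0, 0.4], [0, 0, 0, 0, 0, 0, 0.4], [0, 0, 0, 0, 0, 0, 0.4]]}}

```text
time: 23.02
tool_pos: [0.5288, 0.0645, 0.0236]
tool_rot: [3.141, -0.0, 1.571]
contact_force: [-0.1, 0.2, -3.3]
opening: 0.0449
grip_force: 40.0
```

Still hanging; lower about 3 mm more, watching force.

Request:
{"name": "carry_out", "arguments": {"deltas": [[0, 0, 0.1, 0, 0, 0, 0.4], [0, 0, 0.1, 0, 0, 0, 0.4], [0, 0, 0, 0, 0, 0, 0.4], [0, 0, 0, 0, 0, 0, 0.4], [0, 0, 0, 0, 0, 0, 0.4], [0, 0, 0, 0, 0, 0, 0.4], [0, 0, 0, 0, 0, 0, 0.4], [0, 0, 0, 0, 0, 0, 0.4]]}}

```text
time: 23.68
tool_pos: [0.5288, 0.0645, 0.0216]
tool_rot: [3.142, -0.0, 1.571]
contact_force: [0.2, -0.0, -3.9]
opening: 0.0446
grip_force: 40.0
```

```bash
python3 - <<'E'
from h import *
d=shot('scene'); c=d['image'][160:280,225:365]; cv2.imwrite('pics/c3.png',cv2.resize(c,None,fx=4,fy=4,interpolation=2))
E
```

```text
(no output)
```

View pics/c3.png

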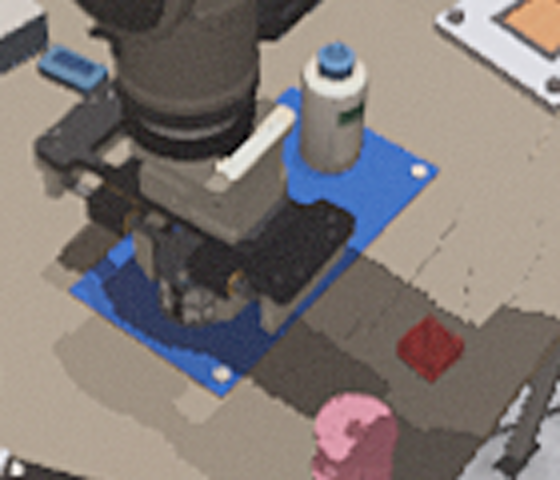

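Solvent stands at crop (335,110) and the spool is just above the mat at (190,300). Lower 1 mm and release.

Request:
{"name": "carry_out", "arguments": {"deltas": [[0, 0, 0.1, 0, 0, 0, 0.4], [0, 0, 0, 0, 0, 0, 0.4], [0, 0, 0, 0, 0, 0, 0.4], [0, 0, 0, 0, 0, 0, 0.5], [0, 0, 0, 0, 0, 0, 0.54], [0, 0, 0, 0, 0, 0, 0.6], [0, 0, 0, 0, 0, 0, 0.75], [0, 0, 0, 0, 0, 0, 0.8]], "force": 20}}

```text
time: 24.4
tool_pos: [0.5289, 0.0646, 0.0207]
tool_rot: [3.141, -0.0, 1.571]
contact_force: [-0.6, -0.2, -0.0]
opening: 0.064
grip_force: 0.0
```

Request:
{"name": "carry_out", "arguments": {"deltas": [[0, 0, -0.5, 0, 0, 0, 0.8], [0, 0, -1.5, 0, 0, 0, 0.8], [0, 0, -2, 0, 0, 0, 0.8], [0, 0, -2.5, 0, 0, 0, 0.8], [0, 0, -2.5, 0, 0, 0, 0.8], [0, 0, -2, 0, 0, 0, 0.8], [0, 0, -1, 0, 0, 0, 0.8], [0, 0, 0, 0, 0, 0, 0.8]]}}

```text
time: 25.07
tool_pos: [0.5301, 0.0645, 0.143]
tool_rot: [3.137, 0.0, 1.571]
contact_force: [0.3, -0.6, -0.1]
opening: 0.0733
grip_force: 0.0
```

```bash
python3 - <<'E'
from h import *
print(robot.observe()['tool_pos'])
d=shot('top');blobs(d,(.4,.65,-.15,.12),.015,30)
d=shot('scene');blobs(d,(.4,.65,-.15,.12),.015,30)
E
```

```text
[0.5300807  0.06453984 0.14303447]
[308 220  16  15] bbox [ 0.509 -0.109] [ 0.552 -0.068] ztop 0.107 topcircle 0.5310 -0.0906 r0.0113 rect [ 0.5305 -0.0887] [0.041 0.042] 89.3
[290 223   5  10] bbox [ 0.514 -0.023] [ 0.542 -0.011] ztop 0.073 topcircle 0.5287 -0.0136 r0.0061 rect [ 0.5273 -0.0179] [0.011 0.027] 84.4
[304 185  12  16] bbox [ 0.508 -0.102] [ 0.525 -0.07 ] ztop 0.061 topcircle 0.5090 -0.0929 r0.0038 rect [ 0.5136 -0.0845] [0.035 0.01 ] 66.6
[285 208  12  10] bbox [ 0.514 -0.019] [0.537 0.004] ztop 0.047 topcircle 0.5187 -0.0073 r0.0105 rect [ 0.5219 -0.0043] [0.029 0.014] 41.4
[264 217  19  22] bbox [0.504 0.041] [0.55  0.089] ztop 0.048 topcircle 0.5283 0.0648 r0.0247 rect [0.5276 0.0649] [0.046 0.047] 11.2
```

Request:
{"name": "carry_out", "arguments": {"deltas": [[1, 0, 0, 0, 0, 0, 0.8], [2, -0.5, 0, 0, 0, 0, 0.8], [3, -0.7, 0, 0, 0, 0, 0.7], [3, -0.7, 0, 0, 0, 0, 0.6], [3, -0.7, 0, 0, 0, 0, 0.6], [3, -0.7, 0, 0, 0, 0, 0.6], [3, -0.7, 0, 0, 0, 0, 0.6], [2.8, -0.7, 0, 0, 0, 0, 0.6]]}}

```text
time: 25.83
tool_pos: [0.4801, 0.2745, 0.1388]
tool_rot: [-3.139, 0.001, 1.571]
contact_force: [-0.1, 0.2, 0.9]
opening: 0.0552
grip_force: 0.0
```

Request:
{"name": "carry_out", "arguments": {"deltas": [[2, -0.6, 0, 0, 0, 0, 0.6], [1, 0, 0, 0, 0, 0, 0.6], [0, 0, 0, 0, 0, 0, 0.6], [0, 0, 0, 0, 0, 0.12, 0.6], [0, 0, 0, 0, 0, 0.12, 0.6], [0, 0, 0, 0, 0, 0.12, 0.6], [0, 0, 0, 0, 0, 0.12, 0.6], [0, 0, 0, 0, 0, 0.12, 0.6]]}}

```text
time: 26.5
tool_pos: [0.4761, 0.3011, 0.1398]
tool_rot: [-3.141, 0.001, 0.963]
contact_force: [0.4, -0.3, 0.4]
opening: 0.0549
grip_force: 0.0
```

Request:
{"name": "carry_out", "arguments": {"deltas": [[0, 0, 0, 0, 0, 0.12, 0.6], [0, 0, 0, 0, 0, 0.12, 0.6], [0, 0, 0, 0, 0, 0.12, 0.6], [0, 0, 0, 0, 0, 0.12, 0.6], [0, 0, 0, 0, 0, 0.112, 0.6], [0, 0, 0, 0, 0, 0, 0.6], [0, 0, 0, 0, 0, 0, 0.6], [0, 0, 0, 0, 0, 0, 0.6]]}}

```text
time: 27.17
tool_pos: [0.4759, 0.3018, 0.1402]
tool_rot: [3.141, 0.001, 0.381]
contact_force: [0.6, -0.7, -0.4]
opening: 0.0554
grip_force: 0.0
```

```bash
python3 - <<'E'
from h import *
d=shot('wrist','w2.png');blobs(d,(.445,.51,.27,.34),.014,20)
o=robot.observe();print(o['tool_pos'],o['tool_rot'],o['opening'])
E
```

```text
[242 145  54  13] bbox [0.497 0.304] [0.51 0.34] ztop 0.027 topcircle 0.5043 0.3219 r0.0191 rect [0.5062 0.3226] [0.006 0.038] 19.6
[260 179  40  43] bbox [0.456 0.284] [0.494 0.321] ztop 0.028 topcircle 0.4752 0.3020 r0.0207 rect [0.4752 0.3018] [0.03  0.029] 21.7
[0.4758752  0.3020032  0.14028418] [3.14151891e+00 4.43987520e-04 3.80775721e-01] 0.05501892759138905
```

Request:
{"name": "carry_out", "arguments": {"deltas": [[0, 0, 1.5, 0, 0, 0, 0.6], [0, 0, 2.5, 0, 0, 0, 0.6], [0, 0, 2.5, 0, 0, 0, 0.6], [0, 0, 2, 0, 0, 0, 0.6], [0, 0, 1.5, 0, 0, 0, 0.6], [0, 0, 1, 0, 0, 0, 0.6], [0, 0, 0.5, 0, 0, 0, 0.6], [0, 0, 0.2, 0, 0, 0, 0.6]]}}

```text
time: 27.88
tool_pos: [0.4757, 0.3024, 0.023]
tool_rot: [3.142, 0.001, 0.38]
contact_force: [-0.6, -0.0, 0.3]
opening: 0.0551
grip_force: 0.0
```

Request:
{"name": "carry_out", "arguments": {"deltas": [[0, 0, 0, 0, 0, 0, 0.6], [0, 0, 0, 0, 0, 0, 0.6], [0, 0, 0, 0, 0, 0, 0.5], [0, 0, 0, 0, 0, 0, 0.4], [0, 0, 0, 0, 0, 0, 0.25], [0, 0, 0, 0, 0, 0, 0.2], [0, 0, 0, 0, 0, 0, 0.2], [0, 0, 0, 0, 0, 0, 0.2]]}}

```text
time: 28.55
tool_pos: [0.4759, 0.3026, 0.0238]
tool_rot: [-3.142, -0.001, 0.379]
contact_force: [-0.4, 0.4, 3.0]
opening: 0.0301
grip_force: 20.0
```

Request:
{"name": "carry_out", "arguments": {"deltas": [[0, 0, 0, 0, 0, 0, 0.2], [0, 0, -0.3, 0, 0, 0, 0.2], [0, 0, -1, 0, 0, 0, 0.2], [0, 0, -1.5, 0, 0, 0, 0.2], [0, 0, -2, 0, 0, 0, 0.2], [0, 0, -1.5, 0, 0, 0, 0.2], [0, 0, -0.7, 0, 0, 0, 0.2], [0, 0, 0, 0, 0, 0, 0.2]]}}

```text
time: 29.22
tool_pos: [0.4767, 0.303, 0.0957]
tool_rot: [-3.141, -0.004, 0.379]
contact_force: [0.3, -0.1, -0.9]
opening: 0.0299
grip_force: 20.0
```

Request:
{"name": "carry_out", "arguments": {"deltas": [[0, 0, -2.5, 0, 0, 0.116, 0.2], [0, 0, -2.5, 0, 0, 0.116, 0.2], [0, 0, -2.5, 0, 0, 0.116, 0.2], [0, 0, -2.5, 0, 0, 0.116, 0.2], [0, 0, 0, 0, 0, 0.117, 0.2], [0, 0, 0, 0, 0, 0, 0.2], [0.3, 1.5, 0, 0, 0, 0, 0.2], [0.6, 3, 0, 0, 0, 0, 0.2]]}}

```text
time: 29.88
tool_pos: [0.4746, 0.258, 0.1918]
tool_rot: [3.141, 0.002, -0.195]
contact_force: [1.1, -0.4, -0.9]
opening: 0.0298
grip_force: 20.0
```

Request:
{"name": "carry_out", "arguments": {"deltas": [[0.7, 3.6, 0, 0, 0, 0, 0.2], [0.7, 3.6, 0, 0, 0, 0, 0.2], [0.7, 3.6, 0, 0, 0, 0, 0.2], [0.7, 3.6, 0, 0, 0, 0, 0.2], [0.7, 3.6, 0, 0, 0, 0, 0.2], [0.7, 3.6, 0, 0, 0, 0, 0.2], [0.7, 3.6, 0, 0, 0, 0, 0.2], [0.7, 3.6, 0, 0, 0, 0, 0.2]]}}

```text
time: 30.55
tool_pos: [0.4713, -0.0382, 0.192]
tool_rot: [-3.141, 0.003, -0.198]
contact_force: [-0.5, 0.0, -1.6]
opening: 0.0299
grip_force: 20.0
```

Request:
{"name": "carry_out", "arguments": {"deltas": [[0.7, 3.6, 0, 0, 0, 0, 0.2], [0.7, 3.6, 0, 0, 0, 0, 0.2], [0.7, 3.6, 0, 0, 0, 0, 0.2], [0.7, 3.6, 0, 0, 0, 0, 0.2], [0.7, 3.6, 0, 0, 0, 0, 0.2], [0.7, 3.6, 0, 0, 0, 0, 0.2], [0, 2, 0, 0, 0, 0, 0.2], [0, 1, 0, 0, 0, 0, 0.2]]}}

```text
time: 31.22
tool_pos: [0.463, -0.2885, 0.1915]
tool_rot: [-3.14, 0.003, -0.202]
contact_force: [0.3, -0.4, 0.1]
opening: 0.0295
grip_force: 20.0
```

Request:
{"name": "carry_out", "arguments": {"deltas": [[0.5, 0, 3, 0, 0, 0, 0.2], [0, 0, 3, 0, 0, 0, 0.2], [0, 0, 2, 0, 0, 0, 0.2], [0, 0, 1, 0, 0, 0, 0.2], [0, 0, 0, 0, 0, 0, 0.2], [0, 0, 0, 0, 0, 0, 0.2], [0, 0, 0, 0, 0, 0, 0.2], [0, 0, 0, 0, 0, 0, 0.2]]}}

```text
time: 31.88
tool_pos: [0.47, -0.2875, 0.105]
tool_rot: [3.14, -0.002, -0.201]
contact_force: [0.1, 0.5, -0.6]
opening: 0.0299
grip_force: 20.0
```

```bash
python3 - <<'E'
from h import *
d=shot('wrist','w3.png')
o=robot.observe();print(o['tool_pos'],o['tool_rot'],o['opening'])
hsv=cv2.cvtColor(d['image'],cv2.COLOR_BGR2HSV); W=pts(d)
m=(cv2.inRange(hsv,(5,100,60),(25,255,255))>0)&(W[...,2]<.03)
q=W[m]; print(cv2.minAreaRect(q[:,:2].astype(np.float32)),np.median(q[:,2]))
v=(hsv[...,2]>150)&(hsv[...,1]<40)&(W[...,2]>.008)&(W[...,2]<.018)
q=W[v]; print(cv2.minAreaRect(q[:,:2].astype(np.float32)))
E
```

```text
[ 0.46986309 -0.28749491  0.10485241] [ 3.14049293e+00 -2.31275739e-03 -2.01633782e-01] 0.029876898392882913
((0.4716506600379944, -0.2921576499938965), (0.048410624265670776, 0.048932719975709915), 78.3421859741211) 0.012244868645292617
((0.4785018861293793, -0.2933855354785919), (0.11984516680240631, 0.10607200860977173), 78.24417114257812)
```

View pics/w3.png

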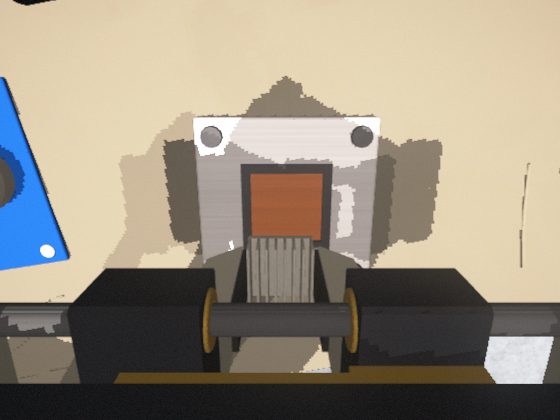

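The nest is visible at (286,205), its centre near (0.472,-0.2925). The held sink is level at (280,270). Correct and descend.

Request:
{"name": "carry_out", "arguments": {"deltas": [[0.4, 0.45, 0, 0, 0, 0, 0.2], [0, 0, 1.5, 0, 0, 0, 0.2], [0, 0, 2, 0, 0, 0, 0.2], [0, 0, 1.5, 0, 0, 0, 0.2], [0, 0, 1.2, 0, 0, 0, 0.2], [0, 0, 0.8, 0, 0, 0, 0.2], [0, 0, 0.4, 0, 0, 0, 0.2], [0, 0, 0, 0, 0, 0, 0.2]]}}

```text
time: 32.6
tool_pos: [0.4722, -0.2925, 0.0291]
tool_rot: [-3.141, 0.0, -0.202]
contact_force: [0.5, 0.1, 0.0]
opening: 0.0299
grip_force: 20.0
```

Request:
{"name": "carry_out", "arguments": {"deltas": [[0, 0, 0.1, 0, 0, 0, 0.2], [0, 0, 0.1, 0, 0, 0, 0.2], [0, 0, 0, 0, 0, 0, 0.2], [0, 0, 0, 0, 0, 0, 0.2], [0, 0, 0, 0, 0, 0, 0.2], [0, 0, 0, 0, 0, 0, 0.2], [0, 0, 0, 0, 0, 0, 0.2], [0, 0, 0, 0, 0, 0, 0.2]]}}

```text
time: 33.27
tool_pos: [0.4722, -0.2924, 0.0276]
tool_rot: [-3.142, -0.0, -0.202]
contact_force: [0.3, 0.4, 0.1]
opening: 0.0297
grip_force: 20.0
```

Request:
{"name": "carry_out", "arguments": {"deltas": [[0, 0, 0.1, 0, 0, 0, 0.2], [0, 0, 0.07, 0, 0, 0, 0.2], [0, 0, 0, 0, 0, 0, 0.2], [0, 0, 0, 0, 0, 0, 0.2], [0, 0, 0, 0, 0, 0, 0.34], [0, 0, 0, 0, 0, 0, 0.38], [0, 0, 0, 0, 0, 0, 0.45], [0, 0, 0, 0, 0, 0, 0.5]]}}

```text
time: 33.93
tool_pos: [0.4722, -0.2923, 0.0257]
tool_rot: [-3.141, 0.0, -0.202]
contact_force: [0.5, -0.7, 0.8]
opening: 0.0431
grip_force: 0.0
```

Request:
{"name": "carry_out", "arguments": {"deltas": [[0, 0, 0, 0, 0, 0, 0.55], [0, 0, -0.5, 0, 0, 0, 0.55], [0, 0, -2, 0, 0, 0, 0.55], [0, 0, -3, 0, 0, 0, 0.55], [0, 0, -3, 0, 0, 0, 0.55], [0, 0, -3, 0, 0, 0, 0.6], [0, 0, -2, 0, 0, 0, 0.7], [0, 0, 0, 0, 0, 0, 0.8]]}}

```text
time: 34.6
tool_pos: [0.4742, -0.2939, 0.166]
tool_rot: [3.137, -0.008, -0.202]
contact_force: [-0.2, -0.3, 1.2]
opening: 0.0642
grip_force: 0.0
```

```bash
python3 - <<'E'
from h import *
d=shot('wrist','w4.png')
o=robot.observe();print(o['tool_pos'],o['tool_rot'],o['opening'])
blobs(d,(.42,.52,-.35,-.24),.02,20)
W=pts(d);hsv=cv2.cvtColor(d['image'],cv2.COLOR_BGR2HSV)
m=(cv2.inRange(hsv,(5,100,60),(25,255,255))>0)&(W[...,2]<.016)&(W[...,2]>.008)
print(cv2.minAreaRect(W[m][:,:2].astype(np.float32)))
E
```

```text
[ 0.4732059  -0.293161    0.16344275] [ 3.13910989 -0.00480256 -0.20211795] 0.06800023476260394
[289 177   2  39] bbox [ 0.455 -0.305] [ 0.484 -0.298] ztop 0.030 topcircle 0.4695 -0.3019 r0.0149 rect [ 0.4696 -0.3015] [0.001 0.03 ] 78.4
[259 178   3  38] bbox [ 0.46  -0.281] [ 0.489 -0.275] ztop 0.030 topcircle 0.4742 -0.2786 r0.0148 rect [ 0.4743 -0.2783] [0.001 0.029] 79.9
[264 178   3  38] bbox [ 0.459 -0.285] [ 0.488 -0.279] ztop 0.030 topcircle 0.4736 -0.2822 r0.0148 rect [ 0.4734 -0.2822] [0.001 0.03 ] 79.7
[269 178   2  38] bbox [ 0.458 -0.289] [ 0.487 -0.283] ztop 0.030 topcircle 0.4728 -0.2861 r0.0150 rect [ 0.4729 -0.2858] [0.001 0.03 ] 78.0
[275 178   1  38] bbox [ 0.458 -0.293] [ 0.486 -0.287] ztop 0.030 topcircle 0.4720 -0.2901 r0.0148 rect [ 0.472  -0.2901] [0.    0.029] 78.3
[284 178   2  38] bbox [ 0.456 -0.301] [ 0.485 -0.294] ztop 0.030 topcircle 0.4705 -0.2979 r0.0148 rect [ 0.4706 -0.2976] [0.001 0.029] 78.5
[294 178   2  38] bbox [ 0.454 -0.309] [ 0.483 -0.302] ztop 0.030 topcircle 0.4687 -0.3053 r0.0148 rect [ 0.4687 -0.3054] [0.001 0.029] 78.7
[280 193   1  23] bbox [ 0.456 -0.295] [ 0.475 -0.291] ztop 0.029 topcircle 0.4655 -0.2928 r0.0094 rect [ 0.4655 -0.2928] [0.    0.019] 78.4
((0.49722856283187866, -0.3972126245498657), (0.06314951181411743, 0.2796764671802521), 14.028687477111816)
```

View pics/w4.png

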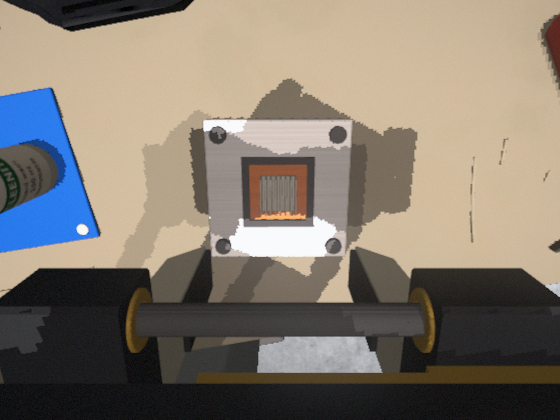

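The sink sits flat and centred in the nest at (278,195), fingers clear. Now put things back in the order spool, flux, solvent.

Request:
{"name": "carry_out", "arguments": {"deltas": [[0, 0, 0, 0, 0, -0.12, 0.8], [0, 0, 0, 0, 0, -0.12, 0.8], [0, 0, 0, 0, 0, -0.12, 0.8], [0, 0, 0, 0, 0, -0.12, 0.8], [0, 0, 0, 0, 0, -0.12, 0.8], [0, 0, 0, 0, 0, -0.12, 0.8], [0, 0, 0, 0, 0, -0.12, 0.8], [0, 0, 0, 0, 0, -0.12, 0.8]]}}

```text
time: 35.32
tool_pos: [0.4715, -0.2918, 0.1592]
tool_rot: [-3.139, 0.0, 0.764]
contact_force: [0.5, 0.0, -0.1]
opening: 0.0733
grip_force: 0.0
```

Request:
{"name": "carry_out", "arguments": {"deltas": [[0, 0, 0, 0, 0, -0.12, 0.8], [0, 0, 0, 0, 0, -0.12, 0.8], [0, 0, 0, 0, 0, -0.12, 0.8], [0, 0, 0, 0, 0, -0.12, 0.8], [0, 0, 0, 0, 0, -0.12, 0.8], [0, 0, 0, 0, 0, -0.12, 0.8], [0, 0, 0, 0, 0, -0.093, 0.8], [0, 0, 0, 0, 0, 0, 0.8]]}}

```text
time: 35.98
tool_pos: [0.4715, -0.2919, 0.1594]
tool_rot: [-3.14, -0.002, 1.574]
contact_force: [0.4, -0.6, -0.6]
opening: 0.0736
grip_force: 0.0
```

Request:
{"name": "carry_out", "arguments": {"deltas": [[1.5, 0, 0, 0, 0, 0, 0.8], [3, 0.5, 0, 0, 0, 0, 0.8], [3.4, 0.5, 0, 0, 0, 0, 0.8], [3.4, 0.5, 0, 0, 0, 0, 0.8], [3.4, 0.5, 0, 0, 0, 0, 0.8], [3.4, 0.5, 0, 0, 0, 0, 0.8], [3.4, 0.5, 0, 0, 0, 0, 0.8], [3.4, 0.5, 0, 0, 0, 0, 0.8]]}}

```text
time: 36.65
tool_pos: [0.5064, -0.0409, 0.1603]
tool_rot: [-3.14, -0.001, 1.568]
contact_force: [0.7, -0.4, 0.4]
opening: 0.0734
grip_force: 0.0
```

Request:
{"name": "carry_out", "arguments": {"deltas": [[3.4, 0.7, 0, 0, 0, 0, 0.8], [3.4, 0.7, 0, 0, 0, 0, 0.8], [2.5, 0.5, 0, 0, 0, 0, 0.8], [1.5, 0.2, 0, 0, 0, 0, 0.8], [0, 0, 0, 0, 0, 0, 0.8], [0, 0, 0, 0, 0, 0, 0.8], [0, 0, 0, 0, 0, 0, 0.8], [0, 0, 0, 0, 0, 0, 0.8]]}}

```text
time: 37.32
tool_pos: [0.5278, 0.0638, 0.1606]
tool_rot: [-3.141, 0.0, 1.569]
contact_force: [0.2, 0.6, 0.0]
opening: 0.0734
grip_force: 0.0
```

```bash
python3 - <<'E'
from h import *
d=shot('wrist');o=robot.observe();print(o['tool_pos'],o['tool_rot'],o['opening'])
blobs(d,(.46,.6,-.13,.12),.015,60)
E
```

```text
[0.52795653 0.06367057 0.1607128 ] [-3.14125790e+00  6.49151342e-05  1.56870898e+00] 0.07366553185678895
[249 164  65  68] bbox [0.505 0.04 ] [0.552 0.088] ztop 0.049 topcircle 0.5279 0.0640 r0.0246 rect [0.5284 0.0647] [0.047 0.047] 47.1
[263 259  38  44] bbox [ 0.514 -0.015] [0.544 0.003] ztop 0.069 topcircle 0.5287 -0.0094 r0.0080 rect [ 0.5287 -0.0059] [0.03  0.018] 1.7
[259 337  51  36] bbox [ 0.509 -0.09 ] [ 0.553 -0.07 ] ztop 0.065 topcircle 0.5311 -0.0779 r0.0161 rect [ 0.5307 -0.0802] [0.02  0.044] 89.6
```

Request:
{"name": "carry_out", "arguments": {"deltas": [[0, 0, 1.5, 0, 0, 0, 0.8], [0, 0, 2.5, 0, 0, 0, 0.8], [0, 0, 2.5, 0, 0, 0, 0.8], [0, 0, 2.5, 0, 0, 0, 0.8], [0, 0, 2, 0, 0, 0, 0.8], [0, 0, 1.5, 0, 0, 0, 0.8], [0, 0, 1, 0, 0, 0, 0.8], [0, 0, 0.4, 0, 0, 0, 0.8]]}}

```text
time: 38.03
tool_pos: [0.5274, 0.0639, 0.0204]
tool_rot: [-3.139, -0.0, 1.569]
contact_force: [-0.1, 0.4, -0.7]
opening: 0.0737
grip_force: 0.0
```

Request:
{"name": "carry_out", "arguments": {"deltas": [[0, 0, 0, 0, 0, 0, 0.8], [0, 0, 0, 0, 0, 0, 0.7], [0, 0, 0, 0, 0, 0, 0.6], [0, 0, 0, 0, 0, 0, 0.5], [0, 0, 0, 0, 0, 0, 0.4], [0, 0, 0, 0, 0, 0, 0.4], [0, 0, 0, 0, 0, 0, 0.4], [0, 0, 0, 0, 0, 0, 0.4]], "force": 40}}

```text
time: 38.7
tool_pos: [0.5287, 0.0647, 0.0224]
tool_rot: [3.14, -0.0, 1.571]
contact_force: [0.8, 0.5, 4.6]
opening: 0.0448
grip_force: 40.0
```

Request:
{"name": "carry_out", "arguments": {"deltas": [[0, 0, 0, 0, 0, 0, 0.4], [0, 0, -0.3, 0, 0, 0, 0.4], [0, 0, -0.7, 0, 0, 0, 0.4], [0, 0, -1, 0, 0, 0, 0.4], [0, 0, -1.5, 0, 0, 0, 0.4], [0, 0, -1.5, 0, 0, 0, 0.4], [0, 0, -1, 0, 0, 0, 0.4], [0, 0, 0, 0, 0, 0, 0.4]]}}

```text
time: 39.37
tool_pos: [0.5295, 0.0647, 0.0843]
tool_rot: [3.137, 0.0, 1.571]
contact_force: [1.5, 0.5, -3.0]
opening: 0.0447
grip_force: 40.0
```

Request:
{"name": "carry_out", "arguments": {"deltas": [[1, -0.5, 0, 0, 0, 0, 0.4], [2, -1, 0, 0, 0, 0, 0.4], [2.5, -1.4, 0, 0, 0, 0, 0.4], [3, -1.5, 0, 0, 0, 0, 0.4], [3, -1.5, 0, 0, 0, 0, 0.4], [3, -1.5, 0, 0, 0, 0, 0.4], [3, -1.5, 0, 0, 0, 0, 0.4], [2, -1.5, 0, 0, 0, 0, 0.4]]}}

```text
time: 40.03
tool_pos: [0.422, 0.2621, 0.081]
tool_rot: [-3.14, -0.0, 1.572]
contact_force: [0.1, -0.4, -3.4]
opening: 0.045
grip_force: 40.0
```

Request:
{"name": "carry_out", "arguments": {"deltas": [[1.3, -1, 0, 0, 0, 0, 0.4], [0.65, 0, 0, 0, 0, 0, 0.4], [0, 0, 0, 0, 0, 0, 0.4], [0, 0, 0, 0, 0, 0, 0.4], [0, 0, 1, 0, 0, 0, 0.4], [0, 0, 1.5, 0, 0, 0, 0.4], [0, 0, 1, 0, 0, 0, 0.4], [0, 0, 0.5, 0, 0, 0, 0.4]]}}

```text
time: 40.7
tool_pos: [0.4137, 0.2779, 0.0399]
tool_rot: [-3.139, 0.001, 1.569]
contact_force: [0.2, -0.6, -2.8]
opening: 0.045
grip_force: 40.0
```

Request:
{"name": "carry_out", "arguments": {"deltas": [[0, 0, 0.5, 0, 0, 0, 0.4], [0, 0, 0, 0, 0, 0, 0.4], [0, 0, 0, 0, 0, 0, 0.4], [0, 0, 0, 0, 0, 0, 0.4], [0, 0, 0, 0, 0, 0, 0.4], [0, 0, 0, 0, 0, 0, 0.4], [0, 0, 0, 0, 0, 0, 0.4], [0, 0, 0, 0, 0, 0, 0.4]]}}

```text
time: 41.37
tool_pos: [0.4143, 0.2792, 0.0371]
tool_rot: [3.141, -0.0, 1.571]
contact_force: [-0.2, 0.6, -4.3]
opening: 0.0449
grip_force: 40.0
```

Request:
{"name": "carry_out", "arguments": {"deltas": [[0, 0, 0.3, 0, 0, 0, 0.4], [0, 0, 0.3, 0, 0, 0, 0.4], [0, 0, 0.15, 0, 0, 0, 0.4], [0, 0, 0.05, 0, 0, 0, 0.4], [0, 0, 0, 0, 0, 0, 0.4], [0, 0, 0, 0, 0, 0, 0.4], [0, 0, 0, 0, 0, 0, 0.4], [0, 0, 0, 0, 0, 0, 0.4]]}}

```text
time: 42.03
tool_pos: [0.4142, 0.2792, 0.0288]
tool_rot: [3.141, -0.0, 1.571]
contact_force: [0.4, -0.3, -3.4]
opening: 0.0452
grip_force: 40.0
```

Request:
{"name": "carry_out", "arguments": {"deltas": [[0, 0, 0.06, 0, 0, 0, 0.4], [0, 0, 0, 0, 0, 0, 0.4], [0, 0, 0, 0, 0, 0, 0.4], [0, 0, 0, 0, 0, 0, 0.5], [0, 0, 0, 0, 0, 0, 0.54], [0, 0, 0, 0, 0, 0, 0.6], [0, 0, 0, 0, 0, 0, 0.75], [0, 0, 0, 0, 0, 0, 0.8]]}}

```text
time: 42.7
tool_pos: [0.4144, 0.2792, 0.0283]
tool_rot: [3.141, -0.0, 1.571]
contact_force: [-0.2, 0.4, -0.0]
opening: 0.064
grip_force: 0.0
```

Request:
{"name": "carry_out", "arguments": {"deltas": [[0, 0, -0.5, 0, 0, 0, 0.8], [0, 0, -1.5, 0, 0, 0, 0.8], [0, 0, -2.5, 0, 0, 0, 0.8], [0, 0, -2.5, 0, 0, 0, 0.8], [0, 0, -3, 0, 0, 0, 0.8], [0, 0, -2, 0, 0, 0, 0.7], [0, 0, 0, 0, 0, 0, 0.6], [0, 0, 0, 0, 0, 0, 0.6]], "force": 15}}

```text
time: 43.37
tool_pos: [0.4147, 0.2794, 0.1494]
tool_rot: [3.139, -0.001, 1.571]
contact_force: [-0.7, 0.0, 0.3]
opening: 0.0586
grip_force: 0.0
```

```bash
python3 - <<'E'
from h import *
d=shot('wrist');o=robot.observe();print(o['tool_pos'],o['tool_rot'],o['opening'])
blobs(d,(.37,.46,.22,.33),.018,60)
E
```

```text
[0.41394471 0.27900117 0.14816629] [ 3.14143264e+00 -1.01586370e-04  1.57086458e+00] 0.05649659529255671
[245 168  68  74] bbox [0.391 0.255] [0.437 0.303] ztop 0.055 topcircle 0.4135 0.2793 r0.0244 rect [0.4137 0.2789] [0.047 0.048] 2.4
```

Request:
{"name": "carry_out", "arguments": {"deltas": [[-1, 0.5, 0, 0, 0, 0, 0.6], [-2, 1, 0, 0, 0, 0, 0.6], [-3, 1.2, 0, 0, 0, 0, 0.6], [-3.2, 1.2, 0, 0, 0, 0, 0.6], [-3.2, 1.2, 0, 0, 0, 0, 0.6], [-3.2, 1.2, 0, 0, 0, 0, 0.6], [-3.2, 1.2, 0, 0, 0, 0, 0.6], [-3.2, 1.2, 0, 0, 0, 0, 0.6]]}}

```text
time: 44.08
tool_pos: [0.5008, 0.0567, 0.1468]
tool_rot: [-3.139, 0.0, 1.571]
contact_force: [0.1, -0.1, -0.1]
opening: 0.0554
grip_force: 0.0
```

Request:
{"name": "carry_out", "arguments": {"deltas": [[-3.2, 1.2, 0, 0, 0, 0, 0.6], [-2.5, 1.2, 0, 0, 0, 0, 0.6], [-1.45, 0.4, 0, 0, 0, 0, 0.6], [0, 0, 0, 0, 0, 0, 0.6], [0, 0, 0, 0, 0, 0, 0.6], [0, 0, 0, 0, 0, 0, 0.6], [0, 0, 0, 0, 0, 0, 0.6], [0, 0, 0, 0, 0, 0, 0.6]]}}

```text
time: 44.75
tool_pos: [0.5288, -0.0114, 0.1481]
tool_rot: [-3.141, -0.0, 1.572]
contact_force: [0.1, -0.6, 0.5]
opening: 0.0548
grip_force: 0.0
```

```bash
python3 - <<'E'
from h import *
d=shot('wrist');o=robot.observe();print(o['tool_pos'],o['tool_rot'],o['opening'])
blobs(d,(.46,.6,-.13,.12),.015,60)
E
```

```text
[ 0.5288869  -0.01144407  0.14815812] [-3.14133403e+00 -2.00355179e-04  1.57229444e+00] 0.05500157550470193
[259 177  44  57] bbox [ 0.514 -0.027] [0.544 0.003] ztop 0.076 topcircle 0.5288 -0.0125 r0.0086 rect [ 0.5289 -0.0117] [0.029 0.029] 48.0
[255 264  56  39] bbox [ 0.509 -0.089] [ 0.552 -0.07 ] ztop 0.071 topcircle 0.5305 -0.0761 r0.0146 rect [ 0.5305 -0.0796] [0.043 0.019] 0.7
[253 337  61  33] bbox [ 0.51  -0.109] [ 0.551 -0.08 ] ztop 0.109 topcircle 0.5307 -0.0920 r0.0063 rect [ 0.5308 -0.0944] [0.041 0.028] 1.7
```

Request:
{"name": "carry_out", "arguments": {"deltas": [[-0.05, 0, 1.5, 0, 0, 0, 0.6], [0, 0, 2.5, 0, 0, 0, 0.6], [0, 0, 2.5, 0, 0, 0, 0.6], [0, 0, 2, 0, 0, 0, 0.6], [0, 0, 1, 0, 0, 0, 0.6], [0, 0, 0.6, 0, 0, 0, 0.6], [0, 0, 0.2, 0, 0, 0, 0.6], [0, 0, 0, 0, 0, 0, 0.6]]}}

```text
time: 45.47
tool_pos: [0.5296, -0.0127, 0.0456]
tool_rot: [3.141, 0.0, 1.571]
contact_force: [0.1, 0.1, -0.5]
opening: 0.055
grip_force: 0.0
```

Request:
{"name": "carry_out", "arguments": {"deltas": [[0, 0, 0, 0, 0, 0, 0.5], [0, 0, 0, 0, 0, 0, 0.4], [0, 0, 0, 0, 0, 0, 0.3], [0, 0, 0, 0, 0, 0, 0.2], [0, 0, 0, 0, 0, 0, 0.2], [0, 0, 0, 0, 0, 0, 0.2], [0, 0, 0, 0, 0, 0, 0.2], [0, 0, 0, 0, 0, 0, 0.2]]}}

```text
time: 46.13
tool_pos: [0.5295, -0.0129, 0.0457]
tool_rot: [3.141, 0.0, 1.571]
contact_force: [-2.4, 0.9, 6.6]
opening: 0.0296
grip_force: 15.0
```

Request:
{"name": "carry_out", "arguments": {"deltas": [[0, 0, 0, 0, 0, 0, 0.2], [0, 0, -0.5, 0, 0, 0, 0.2], [0, 0, -1, 0, 0, 0, 0.2], [0, 0, -1.5, 0, 0, 0, 0.2], [0, 0, -1.5, 0, 0, 0, 0.2], [0, 0, -1, 0, 0, 0, 0.2], [0, 0, -0.5, 0, 0, 0, 0.2], [0, 0, 0, 0, 0, 0, 0.2]]}}

```text
time: 46.8
tool_pos: [0.5298, -0.0129, 0.1065]
tool_rot: [3.139, 0.0, 1.571]
contact_force: [0.0, -0.3, -0.3]
opening: 0.0297
grip_force: 15.0
```

Request:
{"name": "carry_out", "arguments": {"deltas": [[1, -0.5, 0, 0, 0, 0, 0.2], [2, -0.8, 0, 0, 0, 0, 0.2], [3, -0.8, 0, 0, 0, 0, 0.2], [3, -0.8, 0, 0, 0, 0, 0.2], [3, -0.8, 0, 0, 0, 0, 0.2], [3, -0.8, 0, 0, 0, 0, 0.2], [3, -0.8, 0, 0, 0, 0, 0.2], [3, -0.8, 0, 0, 0, 0, 0.2]]}}

```text
time: 47.47
tool_pos: [0.4663, 0.1988, 0.1043]
tool_rot: [-3.139, 0.0, 1.571]
contact_force: [0.5, 0.4, -0.7]
opening: 0.0297
grip_force: 15.0
```

Request:
{"name": "carry_out", "arguments": {"deltas": [[3, -0.8, 0, 0, 0, 0, 0.2], [3, -0.8, 0, 0, 0, 0, 0.2], [3, -0.8, 0, 0, 0, 0, 0.2], [3, -0.8, 0, 0, 0, 0, 0.2], [2, -0.35, 0, 0, 0, 0, 0.2], [1.25, 0, 0, 0, 0, 0, 0.2], [0, 0, 0, 0, 0, 0, 0.2], [0, 0, 0, 0, 0, 0, 0.2]]}}

```text
time: 48.13
tool_pos: [0.4321, 0.3494, 0.1045]
tool_rot: [-3.14, 0.001, 1.572]
contact_force: [0.9, -1.4, -0.8]
opening: 0.0299
grip_force: 15.0
```

Request:
{"name": "carry_out", "arguments": {"deltas": [[0, 0, 0, 0, 0, 0, 0.2], [0, 0, 1, 0, 0, 0, 0.2], [0, 0, 1, 0, 0, 0, 0.2], [0, 0, 1, 0, 0, 0, 0.2], [0, 0, 1, 0, 0, 0, 0.2], [0, 0, 0.5, 0, 0, 0, 0.2], [0, 0, 0, 0, 0, 0, 0.2], [0, 0, 0, 0, 0, 0, 0.2]]}}

```text
time: 48.8
tool_pos: [0.4326, 0.3495, 0.0597]
tool_rot: [-3.141, 0.0, 1.571]
contact_force: [-0.3, -0.0, -0.1]
opening: 0.0297
grip_force: 15.0
```

Request:
{"name": "carry_out", "arguments": {"deltas": [[0, 0.1, 0.3, 0, 0, 0, 0.2], [0, 0, 0.3, 0, 0, 0, 0.2], [0, 0, 0.05, 0, 0, 0, 0.2], [0, 0, 0, 0, 0, 0, 0.2], [0, 0, 0, 0, 0, 0, 0.2], [0, 0, 0, 0, 0, 0, 0.2], [0, 0, 0, 0, 0, 0, 0.2], [0, 0, 0, 0, 0, 0, 0.2]]}}

```text
time: 49.47
tool_pos: [0.4338, 0.3497, 0.0539]
tool_rot: [3.141, -0.0, 1.571]
contact_force: [0.1, -0.4, -0.8]
opening: 0.0296
grip_force: 15.0
```

Request:
{"name": "carry_out", "arguments": {"deltas": [[0, 0, 0.12, 0, 0, 0, 0.2], [0, 0, 0, 0, 0, 0, 0.2], [0, 0, 0, 0, 0, 0, 0.2], [0, 0, 0, 0, 0, 0, 0.34], [0, 0, 0, 0, 0, 0, 0.38], [0, 0, 0, 0, 0, 0, 0.5], [0, 0, 0, 0, 0, 0, 0.6], [0, 0, 0, 0, 0, 0, 0.6]]}}

```text
time: 50.13
tool_pos: [0.4337, 0.3497, 0.0526]
tool_rot: [3.141, -0.0, 1.571]
contact_force: [0.3, -0.4, -0.4]
opening: 0.0506
grip_force: 0.0
```

Request:
{"name": "carry_out", "arguments": {"deltas": [[0, 0, -0.5, 0, 0, 0, 0.6], [0, 0, -1.5, 0, 0, 0, 0.6], [0, 0, -2.5, 0, 0, 0, 0.6], [0, 0, -2.5, 0, 0, 0, 0.6], [0, 0, -2.5, 0, 0, 0, 0.6], [0, 0, -1.5, 0, 0, 0, 0.7], [0, 0, 0, 0, 0, 0, 0.8], [0, 0, 0, 0, 0, 0, 0.9]]}}

```text
time: 50.8
tool_pos: [0.4339, 0.3498, 0.1633]
tool_rot: [3.14, -0.001, 1.571]
contact_force: [-1.0, -0.5, -0.4]
opening: 0.0707
grip_force: 0.0
```

```bash
python3 - <<'E'
from h import *
d=shot('wrist');o=robot.observe();print(o['tool_pos'],o['tool_rot'],o['opening'])
blobs(d,(.37,.49,.22,.42),.018,60)
E
```

```text
[0.43333112 0.34941279 0.16208144] [-3.14109261e+00  2.35876973e-04  1.57083148e+00] 0.07447375041086687
[335 131  17  51] bbox [0.477 0.359] [0.49  0.398] ztop 0.027 topcircle 0.4841 0.3785 r0.0202 rect [0.4854 0.379 ] [0.006 0.04 ] 19.8
[258 173  43  54] bbox [0.418 0.336] [0.448 0.365] ztop 0.082 topcircle 0.4331 0.3499 r0.0086 rect [0.4334 0.3507] [0.029 0.029] 33.4
[224 246  61  57] bbox [0.39  0.259] [0.437 0.303] ztop 0.055 topcircle 0.4136 0.2795 r0.0239 rect [0.4127 0.2814] [0.047 0.043] 26.6
```

Request:
{"name": "carry_out", "arguments": {"deltas": [[-1, 0.4, 0, 0, 0, 0, 0.9], [-2, 0.7, 0, 0, 0, 0, 0.9], [-3, 0.7, 0, 0, 0, 0, 0.9], [-3.3, 0.7, 0, 0, 0, 0, 0.9], [-3.3, 0.7, 0, 0, 0, 0, 0.9], [-3.3, 0.7, 0, 0, 0, 0, 0.9], [-3.3, 0.7, 0, 0, 0, 0, 0.9], [-3.3, 0.7, 0, 0, 0, 0, 0.9]]}}

```text
time: 51.52
tool_pos: [0.486, 0.1223, 0.1612]
tool_rot: [-3.139, 0.0, 1.571]
contact_force: [0.4, -0.6, -0.2]
opening: 0.0825
grip_force: 0.0
```

Request:
{"name": "carry_out", "arguments": {"deltas": [[-3.3, 0.7, 0, 0, 0, 0, 0.9], [-3.3, 0.7, 0, 0, 0, 0, 0.9], [-3.3, 0.7, 0, 0, 0, 0, 0.9], [-3.3, 0.7, 0, 0, 0, 0, 0.9], [-3.3, 0.7, 0, 0, 0, 0, 0.9], [-3, 0.7, 0, 0, 0, 0, 0.9], [-2, 0.2, 0, 0, 0, 0, 0.9], [0, 0, 0, 0, 0, 0, 0.9]]}}

```text
time: 52.18
tool_pos: [0.5303, -0.0948, 0.1609]
tool_rot: [-3.14, 0.001, 1.567]
contact_force: [-0.5, 0.4, -0.4]
opening: 0.0826
grip_force: 0.0
```

Request:
{"name": "carry_out", "arguments": {"deltas": [[0, 0, 0, 0, 0, 0, 0.9], [0, 0, 0, 0, 0, 0, 0.9], [0, 0, 0, 0, 0, 0, 0.9], [0, 0, 0, 0, 0, 0, 0.9], [0, 0, 0, 0, 0, 0, 0.9], [0, 0, 0, 0, 0, 0, 0.9], [0, 0, 0, 0, 0, 0, 0.9], [0, 0, 0, 0, 0, 0, 0.9]]}}

```text
time: 52.85
tool_pos: [0.5307, -0.0901, 0.1626]
tool_rot: [3.141, -0.0, 1.571]
contact_force: [-0.3, -0.2, -0.3]
opening: 0.0824
grip_force: 0.0
```

```bash
python3 - <<'E'
from h import *
d=shot('wrist');o=robot.observe();print(o['tool_pos'],o['tool_rot'],o['opening'])
blobs(d,(.46,.6,-.13,.12),.015,60)
E
```

```text
[ 0.53071948 -0.09016368  0.1625704 ] [ 3.14144503e+00 -5.63118276e-05  1.57118839e+00] 0.08302833881136105
[248 167  65  83] bbox [ 0.509 -0.114] [ 0.552 -0.071] ztop 0.107 topcircle 0.5304 -0.0920 r0.0084 rect [ 0.5306 -0.0917] [0.042 0.042] 46.9
```

Request:
{"name": "carry_out", "arguments": {"deltas": [[-0.2, 0, 0, 0, 0, 0, 0.9], [0, 0, 1.5, 0, 0, 0, 0.9], [0, 0, 2.5, 0, 0, 0, 0.9], [0, 0, 2.5, 0, 0, 0, 0.9], [0, 0, 1.75, 0, 0, 0, 0.9], [0, 0, 1, 0, 0, 0, 0.9], [0, 0, 0.5, 0, 0, 0, 0.9], [0, 0, 0, 0, 0, 0, 0.9]], "force": 20}}

```text
time: 53.57
tool_pos: [0.5304, -0.0924, 0.0644]
tool_rot: [-3.14, -0.0, 1.571]
contact_force: [-0.3, 0.0, 0.5]
opening: 0.0826
grip_force: 0.0
```

Request:
{"name": "carry_out", "arguments": {"deltas": [[0, 0, 0, 0, 0, 0, 0.8], [0, 0, 0, 0, 0, 0, 0.65], [0, 0, 0, 0, 0, 0, 0.5], [0, 0, 0, 0, 0, 0, 0.4], [0, 0, 0, 0, 0, 0, 0.3], [0, 0, 0, 0, 0, 0, 0.3], [0, 0, 0, 0, 0, 0, 0.3], [0, 0, 0, 0, 0, 0, 0.3]]}}

```text
time: 54.23
tool_pos: [0.5308, -0.0924, 0.0652]
tool_rot: [3.141, 0.0, 1.571]
contact_force: [-0.8, 0.5, 1.3]
opening: 0.0436
grip_force: 20.0
```

Request:
{"name": "carry_out", "arguments": {"deltas": [[0, 0, 0, 0, 0, 0, 0.3], [0, 0, 0, 0, 0, 0, 0.3], [0, 0, -0.5, 0, 0, 0, 0.3], [0, 0, -1, 0, 0, 0, 0.3], [0, 0, -1.5, 0, 0, 0, 0.3], [0, 0, -1.5, 0, 0, 0, 0.3], [0, 0, -1, 0, 0, 0, 0.3], [0, 0, -0.5, 0, 0, 0, 0.3]], "force": 25}}

```text
time: 54.9
tool_pos: [0.5314, -0.0926, 0.127]
tool_rot: [3.139, 0.001, 1.571]
contact_force: [0.5, -0.2, -1.1]
opening: 0.0435
grip_force: 25.0
```

Request:
{"name": "carry_out", "arguments": {"deltas": [[1, 0, 0, 0, 0, 0, 0.3], [2, -0.5, 0, 0, 0, 0, 0.3], [3, -0.5, 0, 0, 0, 0, 0.3], [3, -0.5, 0, 0, 0, 0, 0.3], [3, -0.5, 0, 0, 0, 0, 0.3], [3, -0.5, 0, 0, 0, 0, 0.3], [3, -0.5, 0, 0, 0, 0, 0.3], [3, -0.5, 0, 0, 0, 0, 0.3]]}}

```text
time: 55.57
tool_pos: [0.4944, 0.1196, 0.1243]
tool_rot: [-3.14, -0.0, 1.571]
contact_force: [-0.5, -0.6, -0.4]
opening: 0.0438
grip_force: 25.0
```

Request:
{"name": "carry_out", "arguments": {"deltas": [[3, -0.5, 0, 0, 0, 0, 0.3], [3, -0.5, 0, 0, 0, 0, 0.3], [3, -0.5, 0, 0, 0, 0, 0.3], [2, -0.5, 0, 0, 0, 0, 0.3], [1.05, -0.25, 0, 0, 0, 0, 0.3], [0, 0, 0, 0, 0, 0, 0.3], [0, 0, 0, 0, 0, 0, 0.3], [0, 0, 0, 0, 0, 0, 0.3]]}}

```text
time: 56.23
tool_pos: [0.4732, 0.2372, 0.1247]
tool_rot: [-3.141, 0.001, 1.57]
contact_force: [-0.5, 0.3, -1.2]
opening: 0.0436
grip_force: 25.0
```

Request:
{"name": "carry_out", "arguments": {"deltas": [[0, 0, 0, 0, 0, 0, 0.3], [0, 0, 1, 0, 0, 0, 0.3], [0, 0, 1.2, 0, 0, 0, 0.3], [0, 0, 1.2, 0, 0, 0, 0.3], [0, 0, 0.8, 0, 0, 0, 0.3], [0, 0, 0.4, 0, 0, 0, 0.3], [0, 0, 0, 0, 0, 0, 0.3], [0, 0, 0, 0, 0, 0, 0.3]]}}

```text
time: 56.9
tool_pos: [0.4734, 0.2379, 0.079]
tool_rot: [-3.141, -0.0, 1.57]
contact_force: [0.2, -0.4, -0.1]
opening: 0.0436
grip_force: 25.0
```

Request:
{"name": "carry_out", "arguments": {"deltas": [[0, 0, 0.3, 0, 0, 0, 0.3], [0, 0, 0.25, 0, 0, 0, 0.3], [0, 0, 0.1, 0, 0, 0, 0.3], [0, 0, 0, 0, 0, 0, 0.3], [0, 0, 0, 0, 0, 0, 0.3], [0, 0, 0, 0, 0, 0, 0.3], [0, 0, 0, 0, 0, 0, 0.3], [0, 0, 0, 0, 0, 0, 0.3]]}}

```text
time: 57.57
tool_pos: [0.4733, 0.2382, 0.0727]
tool_rot: [3.141, -0.0, 1.571]
contact_force: [-1.2, -0.4, -1.4]
opening: 0.0437
grip_force: 25.0
```

Request:
{"name": "carry_out", "arguments": {"deltas": [[0, 0, 0.1, 0, 0, 0, 0.3], [0, 0, 0, 0, 0, 0, 0.3], [0, 0, 0, 0, 0, 0, 0.3], [0, 0, 0, 0, 0, 0, 0.49], [0, 0, 0, 0, 0, 0, 0.55], [0, 0, 0, 0, 0, 0, 0.65], [0, 0, 0, 0, 0, 0, 0.8], [0, 0, 0, 0, 0, 0, 0.9]]}}

```text
time: 58.23
tool_pos: [0.4732, 0.2381, 0.0716]
tool_rot: [3.141, -0.0, 1.571]
contact_force: [-0.7, -0.4, -0.4]
opening: 0.0662
grip_force: 0.0
```

Request:
{"name": "carry_out", "arguments": {"deltas": [[0, 0, 0, 0, 0, 0, 0.9], [0, 0, -1, 0, 0, 0, 0.9], [0, 0, -2, 0, 0, 0, 0.9], [0, 0, -2.5, 0, 0, 0, 0.9], [0, 0, -3, 0, 0, 0, 0.9], [0, 0, -3, 0, 0, 0, 0.9], [0, 0, -3, 0, 0, 0, 0.9], [0, 0, -2, 0, 0, 0, 0.9]]}}

```text
time: 58.9
tool_pos: [0.4737, 0.2384, 0.2405]
tool_rot: [3.137, -0.001, 1.571]
contact_force: [0.7, -0.3, -0.1]
opening: 0.0829
grip_force: 0.0
```

Request:
{"name": "carry_out", "arguments": {"deltas": [[-2, 0, 0, 0, 0, 0, 0.9], [-2, 0, 0, 0, 0, 0, 0.9], [-1, 0, 0, 0, 0, 0, 0.9], [0, 0, 0, 0, 0, 0, 0.9], [0, 0, 0, 0, 0, 0, 0.9], [0, 0, 0, 0, 0, 0, 0.9], [0, 0, 0, 0, 0, 0, 0.9], [0, 0, 0, 0, 0, 0, 0.9]]}}

```text
time: 59.57
tool_pos: [0.4731, 0.1888, 0.2363]
tool_rot: [-3.141, -0.0, 1.572]
contact_force: [-0.4, 0.1, 0.6]
opening: 0.0823
grip_force: 0.0
```

```bash
python3 - <<'E'
from h import *
d=shot('wrist','w5.png');o=robot.observe();print(o['tool_pos'],o['opening'],o['grip_force'])
blobs(d,(.37,.51,.2,.42),.03,60)
d=shot('top','t5.png');blobs(d,(.44,.5,-.33,-.26),.02,10)
E
```

```text
[0.47308548 0.188747   0.23632613] 0.08280424499110077 0.0
[221   0  26   7] bbox [0.423 0.334] [0.444 0.339] ztop 0.055 topcircle 0.4330 0.3358 r0.0061 rect [0.4334 0.3366] [0.021 0.005] 1.9
[181  44  58  61] bbox [0.39  0.255] [0.438 0.303] ztop 0.055 topcircle 0.4133 0.2788 r0.0244 rect [0.4139 0.2787] [0.048 0.047] 54.5
[253  99  55  57] bbox [0.451 0.216] [0.495 0.259] ztop 0.114 topcircle 0.4729 0.2375 r0.0069 rect [0.4729 0.2376] [0.043 0.043] 88.9
[373 243  12  12] bbox [ 0.454 -0.306] [ 0.488 -0.272] ztop 0.032 topcircle 0.4713 -0.2883 r0.0199 rect [ 0.4712 -0.2887] [0.03 0.03] 78.0
```

View pics/w5.png

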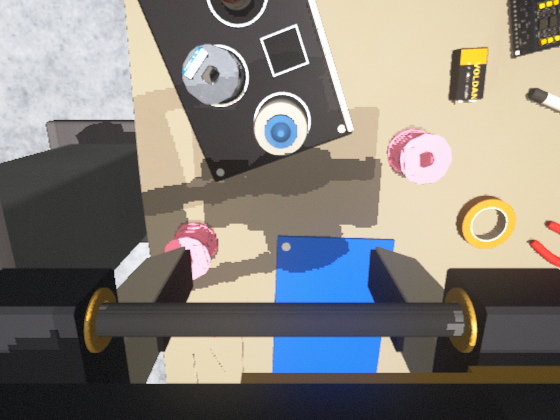

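The picture shows the solvent (281,128) and spool (213,75) upright on their rings. The flux is at the top edge, and the tape and battery are undisturbed. All is in place, so I'm handing in.

```bash
python3 -c "
from cell import robot
print(robot.hand_in())"
```

```text
the job is handed in; nothing more can be done
None
```

The job is handed in, but the hand-in gave no verdict: the heat sink lies flat and centred in the jig's nest, and my last camera readings put both bottles and the spool within about 2 mm of where they started on their rings.

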